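# Clamp a book in a binding press with its extension bar

### The job

Pick up the yellow extension bar, slip its socket fully home over the lever stub of the book press, and swing the lever past its dead point to the stop; there lean on the bar with a steady 15 N or so for a second, so that the book is bedded in and clamped. Then draw the bar off and lay it back, without dropping it, on the cork mat. Touch the press with the bar only, never push the bar with more than 25 N, and leave everything else on the desk alone.

Things in the scene. Friction and masses are not known exactly. Their poses are not given: they have to be found in the camera images.
- press: Plywood book press fixed to the desk, base 150 x 215 x 14 mm; origin on the desk under the pivot of its red lever, z up. A pad 110 mm wide slides along the press's +y towards a fence; the book stands between them. The lever turns about the vertical through the origin. The stub's side (-y) is lower than 90 mm; book and fence reach 115 mm.
- lever (a joint): Lever, rad: 0 = open, held by a spring; grows anticlockwise seen from above; dead point at 1.00; stop at 1.13, where it stays locked. It takes up to about 1.5 Nm, most near 0.5, none at 1.00; beyond that it snaps to the stop and is held with about 0.5 Nm. At 0 the spring holds it on a hard rest: it takes 0.8 Nm to start it.
- pivot (a point): Point on the lever's axis, 60 mm above the desk, level with the stub's axis. Its x turns with the lever and points out along its nominal line. There sits a level round-ended steel stub 14 mm thick, end 83 mm from the pivot, behind it a collar 34 mm across, face 38 mm from the pivot. The stub is bolted on askew, up to 0.15 rad about the pivot to either side of x; not measured.
- bar: Loose extension bar, 0.2 to 0.4 kg, 180 mm long, 26 mm tall. Origin on its axis, 13 mm above its underside, at the place to grip (yellow, 20 mm wide across y). x runs along it: tail at -80 mm, open mouth of the dark square socket at +100 mm, 18 mm square inside (2 mm play each side), 50 mm deep. Fully home, the mouth rests on the collar: origin 138 mm from the pivot.
- bar_mouth (a point): Middle of the open mouth of the bar's socket, 100 mm from the bar's origin along its x axis. When one pushes sideways at the bar's origin, the two edges of the socket bear on the stub with a sum of about 3.4 times that push (15 N gives some 50 N); twisting the bar in the grip adds to it.
- book: Small blue hardback standing in the press, 112 x 28 x 100 mm tall, origin at the centre of its underside; the pad pushes it along the press's +y against the fence.
- mat: Cork mat fixed to the desk, 280 mm (x) by 160 mm (y), 4 mm thick, origin at the centre of its underside. The bar starts on it and must end lying on it.
- tape_roll: Cardboard tape roll, 90 mm across, 22 mm tall; leave alone.
- note_block: Yellow note block 75 x 75 x 30 mm; leave alone.
- eraser: Blue and white eraser 50 mm long; leave alone.
- stapler: Blue stapler 150 mm long, 45 mm tall; leave alone.
- punch: Dark paper punch with a grey arm 135 mm high; leave alone.
- book_pile: Two books, 150 x 210 x 52 mm; leave alone.
- pencil_mug: White empty mug 80 mm across, 95 mm tall; leave alone.
Not all that is in view belongs to the job. Of the things shaped like the book, the blue one is meant.

How it is judged:
On the way, in this order (a step that is already met when the one before it is completed fails the run):
1. the bar's socket is fully home on the stub (mouth within 4 mm of the collar), lever still open (distance between bar_mouth and pivot below 0.042 m and angle between the x axis of bar and the x axis of pivot, either way round below 0.25 rad and value of joint lever below 0.35 rad), for 0.1 s.
2. the lever is at its stop and the bar, still on the stub, leans on it with about 15 N at the grip (stub contacts summing to 35 to 70 N) for 0.7 s (distance between bar_mouth and pivot below 0.05 m and value of joint lever above 1.09 rad and contact force between bar and press between 35 and 70 N), for 0.7 s.
3. the bar, still held, is set down on the mat (contact force between bar and mat above 0.3 N and contact force between the fingers and bar above 0.5 N and height (world z) of bar below 0.03 m), for 0.05 s.
At the end, for the whole second after the job is handed in: Lever locked past its dead point (over 1.08 rad), book upright and pushed against the fence, bar released and lying at rest on the mat, its origin within 100 mm (mat's x) and 70 mm (y) of the mat's middle (value of joint lever above 1.08 rad and y of book in the frame of press above 0.1105 m and angle between book's own z axis and vertical below 0.08 rad and x of bar in the frame of mat between -0.1 and 0.1 m and y of bar in the frame of mat between -0.07 and 0.07 m and height (world z) of bar below 0.024 m and linear speed of bar below 0.02 m/s and contact force between bar and press below 0.1 N); the robot touches nothing.
It fails at once if the bar is forced: its contacts with the press sum to more than 95 N (over about 27 N at the grip) (contact force between bar and press above 95 N).
It fails at once if gripper or arm pushes on the press or the book: only the bar may (contact force between any of the fingers, the arm and press above 2 N or contact force between any of the fingers, the arm and book above 2 N).
It fails at once if another thing on the desk is moved more than 20 mm (distance of any of tape_roll, note_block, eraser, stapler, punch, book_pile, pencil_mug from where it was at the start of the episode above 0.02 m).
It also fails if it takes over 72 s, if anything falls off the work surface, if the arm or the gripper's body presses on something with over 40 N, if the wrist force passes 120 N, or if a joint passes its speed limit or range.

### The arm

A 6-joint arm with a two-finger parallel gripper is mounted at the origin on the work surface. World frame = base frame: x ahead of the robot, y to its left, z up, the work surface at z = 0. Lengths are in m, angles in rad, forces in N, time in s.
With the tool pointing down it reaches from about 0.3 to 0.875 m from the base axis. Payload 6.4 kg.
Tool frame: the origin (TCP) lies between the finger pads; the fingertips stand 19 mm ahead of it and the grasp point (between the pads) is the TCP (ctrl.tips_ahead is the z of the fingertips in the tool frame, in m); z points along the fingers, y is the line along which they close (so a half turn about z gives the same grasp; the last joint's range is limited). The gripper opens to 85 mm and grips with 20 to 120 N. Pads are 22 mm wide; open, the fingers measure 114 mm over their backs; the gripper's body (76 mm by 85 mm) begins 54 mm behind the grasp point. The pads swing forward as they close: fully open they stand 13 mm farther back than shut.
Start: joints at [-1.31, 0.181, 1.607, -0, 1.354, -0.206], TCP at [0.259, -0.513, 0.212] pointing down, gripper open.
Joint ranges: [-2.99, 2.99], [-0.89, 2.07], [0.3, 2.58], [-1.14, 4.28], [0, 2.63], [-3.12, 3.12]. Speed limits (rad/s): [2.57, 2.57, 3.01, 3.14, 3.14, 3.14].

### API

Orientations are given as a unit quaternion [w, x, y, z].
In Python, from bench import readout, vision, ctrl gives the robot as it stands.
- The arm moves only by the tool play_rows, never from a script. Its arguments are lists of equal length, an entry for each row: "xyz": the shift along the tool's x, y, z in mm, a list of three; "rot": the turn, a rotation vector about the tool's x, y, z in rad, a list of three; "grip": the opening, from 0 (shut) to 1 (fully open). In form: {"xyz": [[x, y, z], ...], "rot": [[rx, ry, rz], ...], "grip": [grip, ...]}. A call has exactly 10 rows; each row is the pose to reach, as a shift and turn from the pose commanded when the call began, along the tool's axes at that moment; what a row does not reach only later rows make up. A row lasts 1/8 s, in which the tool goes at most 62.5 mm and 10.7 degrees, less where a joint would pass 70% of its speed; a pose out of reach is approached as far as the arm can. A call with a gripper value outside its range is refused whole. The fingers move at their own pace and stop on an object; the grip force is fixed at half the most. Time passes only in rows, so rows that repeat a pose let the fingers close, or fill a call up. It gives the time, the measured TCP pose, the force, the opening and the grip force at its end, in the units of the state.
- readout.get_obs(): the state, without advancing time (a new reading comes with each control period).
- vision.camera(name): name is "side" or "top" or "wrist"; returns a dict with "color" (384x512x3 uint8, red, green, blue), "depth" (384x512 float32, m along the optical axis (not along the pixel's ray), 0 where there is no reading), "camera_matrix" (3x3 intrinsics, pixels), "k1" (the pictures are not rectified: a ray, as slopes to the right and down, at radius r is drawn at 1 + k1 r^2 times it, then the intrinsics apply), "extrinsics" (4x4, takes a point from camera to world coordinates); the wrist camera has in their place "hand_eye" (4x4, takes a point from camera to tool coordinates, whose origin is the TCP and whose axes are the flange's). Camera axes: x right, y down, z forward; pixel columns grow to the right and rows downward; lengths in m; the calibration is good to about 2 mm. A picture is of the moment at which its call begins: read the wrist's pose just before it.
- ctrl.hand_in(): hands the job in; it is judged then, once.
The state is a dict: "time_s": time; "q": joint angles; "dq": joint speeds; "joint_efforts": joint torques, N m; "eef_pos": TCP position; "eef_rot": TCP orientation; "wrist_force": force on the tool from outside, world axes, zero at the start; "torque": the same for the moment, N m; "opening": opening from 0.0 (shut) to 1.0 (fully open); "grasp_force": force on a finger pad.
Only numpy, scipy, OpenCV 4.12 (cv2) and the standard library are available. Lean on these libraries where they do the work, as an engineer would, in place of code of your own. Each camera call takes 0.05 s, during which the arm holds its last target. There are 200 camera calls.

## Working session

There is one attempt and no reset: what is moved stays moved. The work goes in short steps, Python scripts to look and compute and a tool call to move; the robot and the scene stay as the last step left them, time stands still between calls to the robot, and variables do not carry over. Pictures are saved under pics/ and viewed, at most 10 in all, crops included, and the job is handed in when it is done.

Besides the shell and the picture viewer there is one more tool, called after ">>>" by a JSON object that holds its "name" and its "arguments". play_rows: Moves the arm, as the interface text tells. Its arguments: {"type":"object","properties":{"xyz":{"type":"array","items":{"type":"array","items":{"type":"number"}}},"rot":{"type":"array","items":{"type":"array","items":{"type":"number"}}},"grip":{"type":"array","items":{"type":"number"}}},"required":["xyz","rot","grip"]}

```bash
mkdir -p pics; ls; cat > h.py <<'E'
import numpy as np, cv2, pickle
from scipy.spatial.transform import Rotation as R
from bench import readout, vision, ctrl
def Rq(q): return R.from_quat([q[1],q[2],q[3],q[0]])
def snap(name):
    o=readout.get_obs(); c=vision.camera(name)
    if name=='wrist':
        T=np.eye(4);T[:3,:3]=Rq(o['eef_rot']).as_matrix();T[:3,3]=o['eef_pos'];c['E']=T@np.array(c['hand_eye'])
    else: c['E']=np.array(c['extrinsics'])
    return c
def cloud(c):
    K=np.array(c['camera_matrix']);h,w=c['depth'].shape
    u,v=np.meshgrid(np.arange(w),np.arange(h))
    p=cv2.undistortPoints(np.stack([u,v],-1).reshape(-1,1,2).astype(float),K,np.array([c['k1'],0,0,0.])).reshape(h,w,2)
    d=c['depth'];P=np.dstack([p*d[...,None],d])
    W=P@c['E'][:3,:3].T+c['E'][:3,3];W[d==0]=np.nan
    return W
def plane(c,z,pts):
    K=np.array(c['camera_matrix'])
    p=cv2.undistortPoints(np.array(pts,float).reshape(-1,1,2),K,np.array([c['k1'],0,0,0.])).reshape(-1,2)
    r=np.c_[p,np.ones(len(p))]@c['E'][:3,:3].T;o=c['E'][:3,3]
    return o+r*((z-o[2])/r[:,2])[:,None]
def save(c,f): cv2.imwrite(f,c['color'][...,::-1])
E
python3 - <<'E'
from h import *
for n in('top','side'):
    c=snap(n);save(c,f'pics/{n}0.png');pickle.dump(c,open(n+'.pkl','wb'));print(n,c['E'].round(3).tolist(),np.array(c['camera_matrix']).tolist(),c['k1'])
o=readout.get_obs();print(o)
E
```

```text
pics
top [[-0.005, -0.998, 0.061, 0.494], [-1.0, 0.006, 0.012, -0.01], [-0.012, -0.061, -0.998, 1.429], [0.0, 0.0, 0.0, 1.0]] [[468.404709163872, 0.0, 246.1295117892252], [0.0, 468.404709163872, 193.80869942353036], [0.0, 0.0, 1.0]] 0.049464859533539074
side [[-0.996, -0.04, 0.078, 0.507], [-0.087, 0.538, -0.839, 0.904], [-0.008, -0.842, -0.539, 0.639], [0.0, 0.0, 0.0, 1.0]] [[356.7173893921123, 0.0, 249.49640883054616], [0.0, 356.7173893921123, 185.91366211534967], [0.0, 0.0, 1.0]] 0.008827128104610614
{'time_s': 0.1, 'q': array([-1.31027586e+00,  1.81485351e-01,  1.60792141e+00,  4.88674505e-06,
        1.35379115e+00, -2.06331946e-01]), 'dq': array([ 0.00054737, -0.00165504, -0.00176144, -0.00010495, -0.00076932,
       -0.00047506]), 'joint_efforts': array([ 5.23133403e-04, -4.45874906e+01, -3.52241457e+01, -3.46865554e-04,
        4.10126915e-03, -1.33298028e-05]), 'eef_pos': array([ 0.25865539, -0.5129433 ,  0.21095733]), 'eef_rot': array([-8.02396034e-04,  9.72879393e-01,  2.31311572e-01, -1.93591271e-05]), 'wrist_force': array([0.02916169, 0.51928492, 0.05383507]), 'torque': array([-0.04661684, -0.00659092,  0.02205172]), 'grasp_force': 0.0, 'opening': 0.9994867610503082}
```

View pics/top0.png

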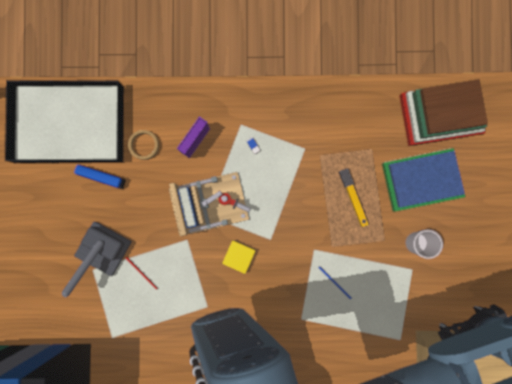

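View pics/side0.png

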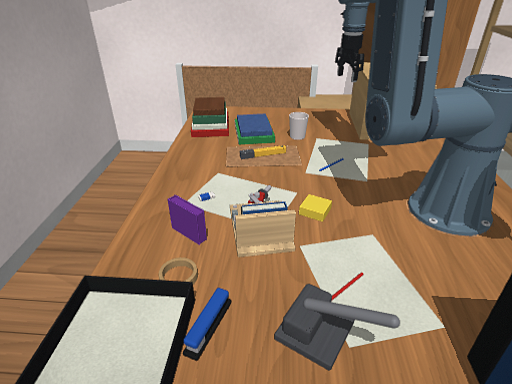

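The top view shows the bar on the mat, with its socket near (346,176) and tail near (365,224). The press has its pivot at about (227,199), the stub points to (257,208), and the fence is on the left at (178,210).

```bash
python3 - <<'E'
from h import *
c=pickle.load(open('top.pkl','rb'));W=cloud(c)
hsv=cv2.cvtColor(c['color'],cv2.COLOR_RGB2HSV)
im=cv2.resize(c['color'][160:245,160:270],None,fx=7,fy=7,interpolation=cv2.INTER_CUBIC)[:595,:790];cv2.imwrite('pics/crop1.png',im[...,::-1])
def rg(m,n,zmin,zmax):
    k=m&(W[...,2]>zmin)&(W[...,2]<zmax);k[:, :150]=0;k[:150]=0;k[260:]=0
    P=W[k];P=P[:,:];print(n,len(P),np.median(P,0).round(4));return P
H,S,V=[hsv[...,i].astype(int) for i in range(3)]
reg=np.zeros(H.shape,bool);reg[150:245,320:383]=1
bar=rg(reg&(((H>20)&(H<35)&(S>150))|(V<110)&(S<90)),'bar',-.01,.06)
y=rg(reg&(H>20)&(H<32)&(S>170)&(V>140),'yellow',-.01,.06)
for P in(bar,y):
    (cx,cy),(w,h),a=cv2.minAreaRect(P[:,:2].astype(np.float32));print(cx,cy,w,h,a);print(cv2.boxPoints(((cx,cy),(w,h),a)).round(3).tolist())
reg=np.zeros(H.shape,bool);reg[160:245,160:270]=1
red=rg(reg&((H<8)|(H>172))&(S>150),'red',.02,.12)
print(plane(c,0.004,[[321,155],[371,150],[383,241],[333,246]]).round(3).tolist())
for r in range(190,216,3): print(r,[f"{W[r,x,2]*1000:.0f}" for x in range(215,265,3)])
E
```

```text
bar 442 [ 0.5779 -0.3102  0.0302]
yellow 276 [ 0.5462 -0.3204  0.0302]
0.5695624351501465 -0.3178184926509857 0.17562349140644073 0.03269282728433609 20.277360916137695
[[0.4819999933242798, -0.3330000042915344], [0.49300000071525574, -0.36399999260902405], [0.6579999923706055, -0.30300000309944153], [0.6460000276565552, -0.2720000147819519]]
0.5438749194145203 -0.3227371275424957 0.12396293878555298 0.020747829228639603 20.052383422851562
[[0.4819999933242798, -0.33399999141693115], [0.48899999260902405, -0.3540000021457672], [0.6060000061988831, -0.3109999895095825], [0.5989999771118164, -0.2919999957084656]]
red 72 [0.557  0.0591 0.0709]
[[0.699, -0.222, 0.004], [0.713, -0.374, 0.004], [0.437, -0.403, 0.004], [0.422, -0.254, 0.004]]
190 ['16', '15', '16', '15', '14', '13', '11', '15', '15', '15', '2', '-1', '1', '5', '2', '3', '1']
193 ['85', '87', '86', '71', '69', '19', '13', '18', '14', '15', '-0', '-1', '0', '2', '-1', '2', '-3']
196 ['87', '84', '73', '83', '72', '71', '11', '16', '17', '12', '4', '1', '2', '-1', '9', '1', '1']
199 ['15', '19', '68', '82', '72', '71', '66', '14', '14', '13', '2', '1', '5', '4', '-1', '4', '-1']
202 ['15', '10', '69', '72', '70', '68', '71', '78', '13', '15', '5', '-0', '1', '3', '5', '4', '-0']
205 ['10', '13', '10', '12', '10', '20', '70', '63', '69', '63', '59', '1', '-2', '5', '5', '-2', '1']
208 ['13', '14', '14', '15', '9', '12', '65', '18', '12', '66', '66', '66', '-2', '1', '7', '1', '0']
211 ['10', '11', '15', '16', '13', '15', '16', '17', '19', '11', '8', '64', '2', '0', '5', '-0', '-1']
214 ['13', '12', '17', '15', '17', '15', '16', '18', '20', '18', '18', '2', '1', '1', '3', '-1', '-3']
```

View pics/crop1.png

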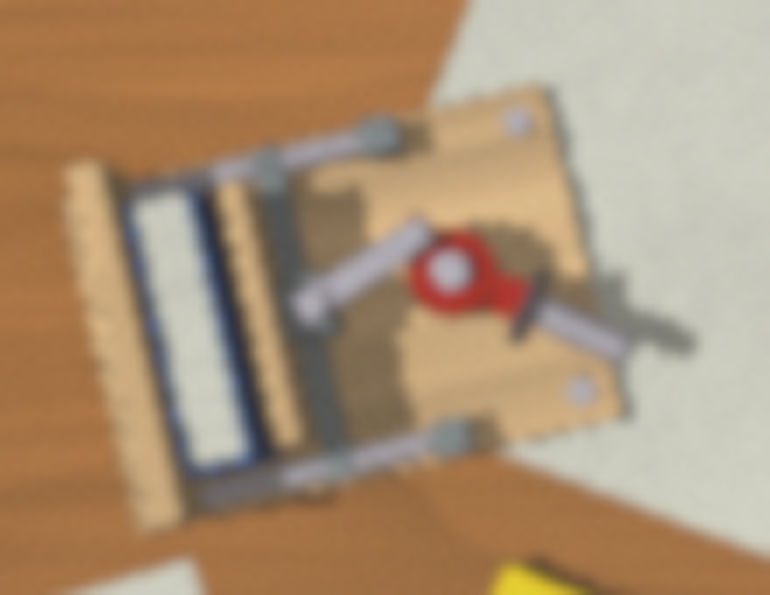

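```bash
cat >> h.py <<'E'
def go(x,y,z,yaw):
    """print shift (mm) and rotvec in tool axes towards a tool-down pose with tool x at world yaw"""
    o=readout.get_obs();A=Rq(o['eef_rot']);B=R.from_matrix([[np.cos(yaw),np.sin(yaw),0],[np.sin(yaw),-np.cos(yaw),0],[0,0,-1]])
    print('xyz',(A.inv().apply(np.array([x,y,z])-o['eef_pos'])*1000).round(1).tolist(),'rot',(A.inv()*B).as_rotvec().round(4).tolist())
E
python3 - <<'E'
from h import *
c=pickle.load(open('top.pkl','rb'))
f=lambda a:[160+(a[0]+.5)/7-.5,160+(a[1]+.5)/7-.5]
piv=plane(c,.083,[f((450,270))])[0];end=plane(c,.062,[f((628,347))])[0];col=plane(c,.065,[f((527,305))])[0]
print(piv,end,col,np.linalg.norm((end-piv)[:2]),np.linalg.norm((col-piv)[:2]))
d=(end-piv)[:2];print('stub yaw',np.arctan2(d[1],d[0]))
e=plane(c,.014,[f((545,88)),f((622,415))]);d=e[0]-e[1];print('press x yaw',np.arctan2(d[1],d[0]),np.linalg.norm(d))
go(.561,-.3165,.2,.35)
E
```

```text
[0.56462271 0.07038874 0.083     ] [ 0.5331626  -0.00251357  0.062     ] [0.55079048 0.03942002 0.065     ] 0.07940078479031139 0.03391743460070923
stub yaw -1.978191533253225
press x yaw 0.22612974558294124 0.14545866435303523
xyz [358.4, -39.3, 11.1] rot [-0.0016, -0.0002, 0.1169]
```

>>> {"name": "play_rows", "arguments": {"xyz": [[60,-7,2],[120,-13,4],[180,-20,6],[240,-26,8],[300,-33,10],[358,-39,11],[358,-39,11],[358,-39,11],[358,-39,11],[358,-39,11]], "rot": [[0,0,0.02],[0,0,0.04],[0,0,0.06],[0,0,0.08],[0,0,0.1],[0,0,0.117],[0,0,0.117],[0,0,0.117],[0,0,0.117],[0,0,0.117]], "grip": [1,1,1,1,1,1,1,1,1,1]}}

```text
time_s: 1.35
eef_pos: [0.56, -0.3187, 0.2009]
eef_rot: [0.0, 0.985, 0.173, -0.0]
wrist_force: [-0.1, 0.1, 0.9]
opening: 1.002
grasp_force: 0.0
```

```bash
python3 - <<'E'
from h import *
c=snap('wrist');save(c,'pics/w1.png');pickle.dump(c,open('w1.pkl','wb'));W=cloud(c)
o=readout.get_obs();print(o['eef_pos'],o['wrist_force'],np.array(c['hand_eye']).round(3).tolist())
hsv=cv2.cvtColor(c['color'],cv2.COLOR_RGB2HSV);H,S,V=[hsv[...,i].astype(int) for i in range(3)]
for n,m in(('yel',(H>20)&(H<32)&(S>170)&(V>120)),('dark',(V<110)&(S<100))):
    k=m&(W[...,2]>.02)&(W[...,2]<.045)&(abs(W[...,0]-.57)<.12)&(abs(W[...,1]+.31)<.08)
    P=W[k];r=cv2.minAreaRect(P[:,:2].astype(np.float32));print(n,len(P),np.median(P,0).round(4),r,cv2.boxPoints(r).round(4).tolist())
E
```

```text
[ 0.56015234 -0.3185315   0.20097707] [-0.19309787 -0.38605872  0.46503707] [[0.0, -0.945, -0.327, 0.083], [1.0, 0.0, 0.0, 0.002], [-0.0, -0.327, 0.945, -0.163], [0.0, 0.0, 0.0, 1.0]]
yel 1613 [ 0.5521 -0.3217  0.0305] ((0.5440611243247986, -0.32410600781440735), (0.12493573874235153, 0.018500948324799538), 20.351163864135742) [[0.4823000133037567, -0.33719998598098755], [0.4887000024318695, -0.3544999957084656], [0.6057999730110168, -0.3111000061035156], [0.599399983882904, -0.2937000095844269]]
dark 1239 [ 0.6283 -0.2937  0.0307] ((0.5723698735237122, -0.3128367066383362), (0.1691177487373352, 0.025009695440530777), 19.198875427246094) [[0.48840001225471497, -0.3287999927997589], [0.4966000020503998, -0.35249999165534973], [0.6563000082969666, -0.29679998755455017], [0.6481000185012817, -0.27320000529289246]]
```

View pics/w1.png

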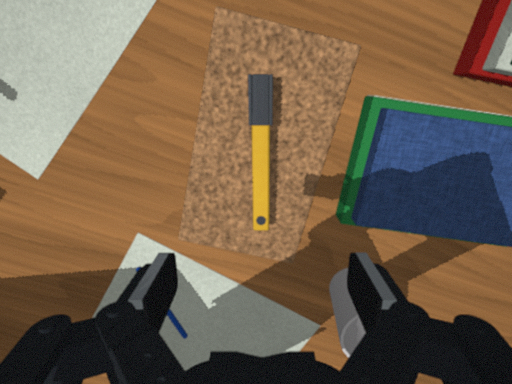

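The wrist view shows the bar in line between the fingers (yellow x≈261, y 125–230). Nothing stands within finger reach.

>>> {"name": "play_rows", "arguments": {"xyz": [[0,0,45],[0,0,90],[0,0,130],[0,0,160],[0,0,176],[0,0,176],[0,0,176],[0,0,176],[0,0,176],[0,0,176]], "rot": [[0,0,0],[0,0,-0.005],[0,0,-0.005],[0,0,-0.005],[0,0,-0.005],[0,0,-0.005],[0,0,-0.005],[0,0,-0.005],[0,0,-0.005],[0,0,-0.005]], "grip": [0.7,0.7,0.7,0.7,0.7,0.7,0.1,0,0,0]}}

```text
time_s: 2.65
eef_pos: [0.5611, -0.3177, 0.0253]
eef_rot: [0.0, 0.984, 0.177, 0.0]
wrist_force: [0.7, 0.4, 0.2]
opening: 0.001
grasp_force: 0.0
```

>>> {"name": "play_rows", "arguments": {"xyz": [[0,0,0],[0,0,0],[0,0,-5],[0,0,-20],[0,0,-45],[0,0,-75],[0,0,-105],[0,0,-125],[0,0,-125],[0,0,-125]], "rot": [[0,0,0],[0,0,0],[0,0,0],[0,0,0],[0,0,0],[0,0,0],[0,0,0],[0,0,0],[0,0,0],[0,0,0]], "grip": [0,0,0,0,0,0,0,0,0,0]}}

```text
time_s: 3.9
eef_pos: [0.5604, -0.3171, 0.1487]
eef_rot: [-0.001, 0.984, 0.176, -0.001]
wrist_force: [-0.2, 0.8, -0.2]
opening: 0.003
grasp_force: 0.0
```

```bash
python3 - <<'E'
from h import *
o=readout.get_obs();print(o['eef_pos'],o['wrist_force'],o['torque'],o['opening'],o['grasp_force'])
# hover: 260 mm from pivot estimate, bar pointing along +stub reversed
p=np.array([.5646,.0704]);a=-1.978
t=p+.235*np.array([np.cos(a),np.sin(a)]);print(t);go(*t,.15,a+np.pi)
E
```

```text
[ 0.56035035 -0.31710264  0.14872272] [-0.17103278  0.79611338 -0.22705968] [-0.0384025   0.02031731  0.00458088] 0.0028247048264776484 0.0
[ 0.47152985 -0.14538449]
xyz [-23.6, -191.9, -1.0] rot [-0.0017, 0.0002, -0.8089]
```

The fingers closed fully, so the bar was missed. I'll look again.

```bash
python3 - <<'E'
from h import *
c=snap('wrist');save(c,'pics/w2.png');pickle.dump(c,open('w2.pkl','wb'));W=cloud(c)
hsv=cv2.cvtColor(c['color'],cv2.COLOR_RGB2HSV);H,S,V=[hsv[...,i].astype(int) for i in range(3)]
m=(H>20)&(H<32)&(S>170)&(V>120)&(abs(W[...,0]-.57)<.15)&(abs(W[...,1]+.31)<.1)
P=W[m];print(len(P),np.nanmedian(P,0),np.nanmin(P,0),np.nanmax(P,0),cv2.minAreaRect(P[:,:2].astype(np.float32)))
print(ctrl.tips_ahead)
E
```

```text
2028 [ 0.55770819 -0.3197742   0.03047231] [ 0.497646   -0.35025639  0.00369692] [ 0.60607851 -0.29434224  0.0329562 ] ((0.5514581203460693, -0.32235318422317505), (0.11047741770744324, 0.020360393449664116), 20.126544952392578)
0.019
```

View pics/w2.png

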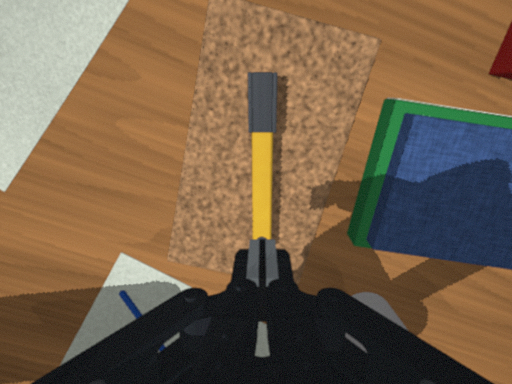

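```bash
python3 - <<'E'
from h import *
for f,us in(('w2.pkl',(252,258,262,268)),('w1.pkl',(170,165,160,365,370))):
    c=pickle.load(open(f,'rb'));he=np.array(c['hand_eye']);c['E']=he;T=cloud(c)
    for v in range(236,300,8):
        print(f,v,[(T[v,u]*1000).round(0).tolist() for u in us])
E
```

```text
w2.pkl 236 [[-62.0, -9.0, 119.0], [-61.0, -2.0, 118.0], [-61.0, 2.0, 117.0], [-61.0, 8.0, 118.0]]
w2.pkl 244 [[10.0, -3.0, -29.0], [11.0, -0.0, -30.0], [10.0, 2.0, -30.0], [11.0, 5.0, -30.0]]
w2.pkl 252 [[10.0, -3.0, -37.0], [10.0, -0.0, -37.0], [11.0, 2.0, -38.0], [10.0, 5.0, -38.0]]
w2.pkl 260 [[10.0, -3.0, -44.0], [11.0, -0.0, -45.0], [10.0, 2.0, -44.0], [10.0, 4.0, -44.0]]
w2.pkl 268 [[11.0, -3.0, -52.0], [10.0, 0.0, -51.0], [10.0, 2.0, -51.0], [11.0, 4.0, -52.0]]
w2.pkl 276 [[10.0, -2.0, -56.0], [10.0, 0.0, -57.0], [10.0, 2.0, -57.0], [10.0, 4.0, -57.0]]
w2.pkl 284 [[11.0, -2.0, -63.0], [7.0, 0.0, -58.0], [7.0, 2.0, -58.0], [10.0, 4.0, -62.0]]
w2.pkl 292 [[10.0, -2.0, -67.0], [3.0, 0.0, -58.0], [4.0, 2.0, -59.0], [11.0, 4.0, -68.0]]
w1.pkl 236 [[-103.0, -122.0, 200.0], [-103.0, -128.0, 200.0], [-103.0, -135.0, 200.0], [-104.0, 141.0, 200.0], [-103.0, 147.0, 200.0]]
w1.pkl 244 [[-115.0, -122.0, 198.0], [-115.0, -129.0, 199.0], [-116.0, -137.0, 200.0], [-115.0, 142.0, 200.0], [-115.0, 148.0, 199.0]]
w1.pkl 252 [[-128.0, -124.0, 200.0], [-128.0, -131.0, 200.0], [-127.0, -137.0, 198.0], [-128.0, 143.0, 200.0], [-128.0, 150.0, 200.0]]
w1.pkl 260 [[8.0, -41.0, -41.0], [10.0, -42.0, -43.0], [10.0, -45.0, -44.0], [10.0, 48.0, -44.0], [10.0, 51.0, -44.0]]
w1.pkl 268 [[5.0, -41.0, -43.0], [8.0, -41.0, -47.0], [9.0, -43.0, -49.0], [10.0, 47.0, -50.0], [10.0, 49.0, -50.0]]
w1.pkl 276 [[2.0, -41.0, -44.0], [6.0, -41.0, -50.0], [10.0, -41.0, -56.0], [11.0, 44.0, -57.0], [10.0, 47.0, -56.0]]
w1.pkl 284 [[-2.0, -41.0, -45.0], [3.0, -41.0, -51.0], [6.0, -41.0, -56.0], [7.0, 44.0, -57.0], [10.0, 45.0, -61.0]]
w1.pkl 292 [[-6.0, -41.0, -45.0], [-1.0, -41.0, -52.0], [3.0, -41.0, -57.0], [4.0, 44.0, -58.0], [8.0, 44.0, -63.0]]
```

The depth picture shows the closed fingertips about 25 mm *behind* the reported TCP, not 19 mm ahead of it. So the reported TCP lies about 44 mm too far out. That fits the empty grasp: the tips closed at z≈0.05, above the bar. From here on I'll treat the grasp point as tool z = −44 mm. I'll descend in two stages and watch the force.

>>> {"name": "play_rows", "arguments": {"xyz": [[0,1,0],[0,1,20],[0,1,50],[0,1,80],[0,1,110],[0,1,130],[0,1,145],[0,1,155],[0,1,160],[0,1,160]], "rot": [[0,0,0],[0,0,0],[0,0,0],[0,0,0],[0,0,0],[0,0,0],[0,0,0],[0,0,0],[0,0,0],[0,0,0]], "grip": [0.8,0.8,0.8,0.8,0.8,0.8,0.8,0.8,0.8,0.8]}}

```text
time_s: 5.2
eef_pos: [0.5615, -0.3186, -0.01]
eef_rot: [0.0, 0.984, 0.176, 0.0]
wrist_force: [0.6, 0.6, 0.5]
opening: 0.797
grasp_force: 0.0
```

>>> {"name": "play_rows", "arguments": {"xyz": [[0,0,3],[0,0,5],[0,0,5],[0,0,5],[0,0,5],[0,0,5],[0,0,5],[0,0,5],[0,0,5],[0,0,5]], "rot": [[0,0,0],[0,0,0],[0,0,0],[0,0,0],[0,0,0],[0,0,0],[0,0,0],[0,0,0],[0,0,0],[0,0,0]], "grip": [0.8,0.5,0.3,0,0,0,0,0,0,0]}}

```text
time_s: 6.45
eef_pos: [0.5614, -0.3185, -0.015]
eef_rot: [0.0, 0.984, 0.176, 0.0]
wrist_force: [-0.5, -0.0, 5.2]
opening: 0.223
grasp_force: 61.1
```

>>> {"name": "play_rows", "arguments": {"xyz": [[0,0,-3],[0,0,-10],[0,0,-25],[0,0,-45],[0,0,-70],[0,0,-90],[0,0,-100],[0,0,-100],[0,0,-100],[0,0,-100]], "rot": [[0,0,0],[0,0,0],[0,0,0],[0,0,0],[0,0,0],[0,0,0],[0,0,0],[0,0,0],[0,0,0],[0,0,0]], "grip": [0,0,0,0,0,0,0,0,0,0]}}

```text
time_s: 7.7
eef_pos: [0.5606, -0.318, 0.0835]
eef_rot: [-0.001, 0.984, 0.176, -0.001]
wrist_force: [-0.6, -0.3, -2.7]
opening: 0.224
grasp_force: 60.2
```

```bash
python3 - <<'E'
from h import *
o=readout.get_obs();print(o['eef_pos'],o['wrist_force'],o['torque'],o['opening'],o['grasp_force'])
go(.4715,-.1454,.085,-1.978+np.pi)
E
```

```text
[ 0.56062693 -0.31798303  0.08353955] [-0.5638962  -0.26786481 -2.70380541] [-0.03567354  0.02963152  0.03592854] 0.22403337978824606 60.224318504333496
xyz [-23.6, -192.8, -1.1] rot [-0.0022, 0.0002, -0.8088]
```

>>> {"name": "play_rows", "arguments": {"xyz": [[-3,-24,0],[-6,-48,0],[-9,-72,0],[-12,-96,0],[-15,-120,0],[-18,-145,0],[-21,-170,0],[-23.5,-193,0],[-23.5,-193,0],[-23.5,-193,0]], "rot": [[0,0,-0.1],[0,0,-0.2],[0,0,-0.3],[0,0,-0.4],[0,0,-0.5],[0,0,-0.6],[0,0,-0.7],[-0.002,0,-0.809],[-0.002,0,-0.809],[-0.002,0,-0.809]], "grip": [0,0,0,0,0,0,0,0,0,0]}}

```text
time_s: 8.95
eef_pos: [0.4727, -0.1463, 0.0849]
eef_rot: [0.001, 0.836, 0.549, 0.0]
wrist_force: [0.1, -0.5, -2.6]
opening: 0.22
grasp_force: 60.2
```

```bash
python3 - <<'E'
from h import *
o=readout.get_obs();print(o['eef_pos'],o['eef_rot'],o['wrist_force'],o['torque'],o['opening'],o['grasp_force'])
c=snap('wrist');pickle.dump(c,open('w3.pkl','wb'))
cv2.imwrite('pics/w3.png',cv2.resize(c['color'],(800,600),interpolation=cv2.INTER_CUBIC)[...,::-1])
c=snap('top');pickle.dump(c,open('t3.pkl','wb'))
E
```

```text
[ 0.47272919 -0.14627756  0.08490769] [1.36590988e-03 8.35845275e-01 5.48963327e-01 2.77664193e-04] [ 0.05270588 -0.50868007 -2.61222093] [ 0.02718662 -0.03308023 -0.02633044] 0.22023643015611793 60.19866228103638
```

View pics/w3.png

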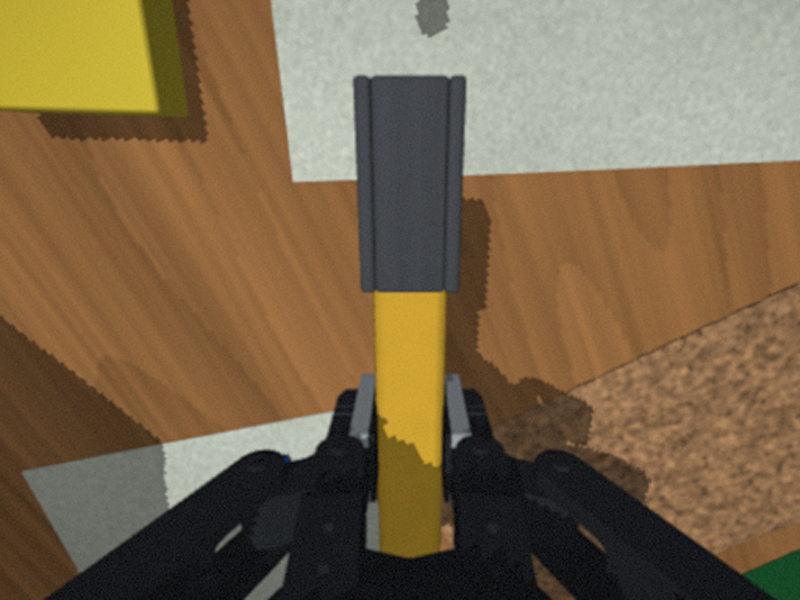

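The bar is straight in the grip: socket mouth at (410,78), jaws at (365–455,430). The stub is out of view, so I'll rise and sidestep to look at it from above.

>>> {"name": "play_rows", "arguments": {"xyz": [[0,0,-20],[10,8,-50],[25,16,-50],[40,24,-50],[55,32,-50],[70,42,-50],[85,52,-50],[100,60,-50],[100,60,-50],[100,60,-50]], "rot": [[0,0,0],[0,0,0],[0,0,0],[0,0,0],[0,0,0],[0,0,0],[0,0,0],[0,0,0],[0,0,0],[0,0,0]], "grip": [0,0,0,0,0,0,0,0,0,0]}}

```text
time_s: 10.3
eef_pos: [0.5666, -0.0775, 0.1346]
eef_rot: [0.001, 0.835, 0.55, -0.0]
wrist_force: [0.3, -0.0, -1.9]
opening: 0.224
grasp_force: 60.2
```

```bash
python3 - <<'E'
from h import *
o=readout.get_obs();print(o['eef_pos'],o['eef_rot'],o['wrist_force'],o['opening'])
c=snap('wrist');pickle.dump(c,open('w4.pkl','wb'))
cv2.imwrite('pics/w4.png',cv2.resize(c['color'],(800,600),interpolation=cv2.INTER_CUBIC)[...,::-1])
# bar in tool frame from w3
c=pickle.load(open('w3.pkl','rb'));E=c['E'];c['E']=np.array(c['hand_eye']);T=cloud(c)*1000
for v in(60,90,120,150,180,195,215,240):
    row=T[v];k=(row[:,2]<40)&(row[:,2]>-60)&(abs(row[:,1])<22);P=row[k]
    if len(P): print(v,len(P),np.median(P,0).round(1),P[:,1].min().round(1),P[:,1].max().round(1))
E
```

```text
[ 0.56656469 -0.07747363  0.13463625] [ 8.10081231e-04  8.35323556e-01  5.49758025e-01 -1.18260174e-04] [ 0.27587979 -0.00410878 -1.90207111] 0.22417912258497252
60 73 [ 92.2   0.6 -45.7] -12.4 13.5
90 71 [ 82.2   0.6 -45.5] -12.5 13.6
120 68 [ 71.4   0.4 -45.6] -12.4 13.3
150 66 [ 59.8   0.4 -45.5] -12.6 13.3
180 63 [ 47.5   0.2 -45.6] -12.6 13.3
195 47 [ 40.9   0.2 -45.4] -9.7 9.8
215 46 [ 32.    0.4 -45.6] -9.4 10.2
240 62 [ 19.9   0.4 -45.1] -15.3 16.0
```

View pics/w4.png

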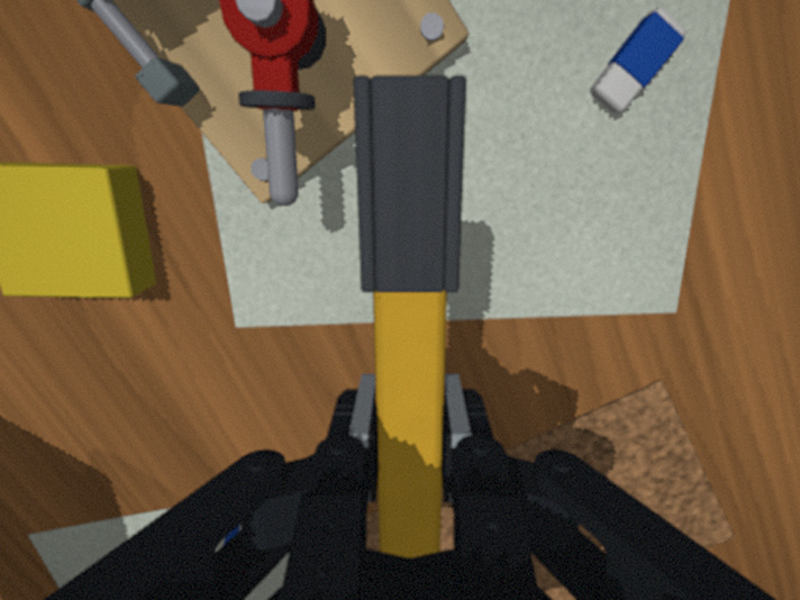

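The stub is clear: collar at (277,100), end at (285,203), red pivot at (268,20), all left of the bar. I'll fit its line by depth in tool axes.

```bash
python3 - <<'E'
from h import *
c=pickle.load(open('w4.pkl','rb'));E=c['E'].copy();he=np.array(c['hand_eye']);Tw=E@np.linalg.inv(he)
W=cloud(c);c['E']=he;T=cloud(c)*1000
L=[]
for v in range(54,136,2):
    k=np.zeros(512,bool);k[140:215]=1
    k&=(W[v,:,2]>.045)
    P=T[v][k]
    if len(P)>3:
        kk=np.flatnonzero(k);
        print(v,kk[0],kk[-1],np.median(P,0).round(1),P[:,1].min().round(1),P[:,1].max().round(1),(np.max(W[v][k][:,2])*1000).round(1))
        if 74<=v<=124:L.append([v,(kk[0]+kk[-1])/2])
L=np.array(L);c['E']=E
pts=np.c_[L[:,1],L[:,0]]
P=plane(c,.060,pts)  # silhouette mid -> axis height
(vx,vy,x0,y0)=cv2.fitLine(P[:,:2].astype(np.float32),cv2.DIST_HUBER,0,1e-4,1e-4).ravel()
yaw=np.arctan2(vy,vx);print('line world',x0,y0,'yaw',yaw,yaw-np.pi, 'resid',np.abs((P[:,0]-x0)*vy-(P[:,1]-y0)*vx).max())
o=Rq(readout.get_obs()['eef_rot']).as_matrix();print('tool yaw',np.arctan2(o[1,0],o[0,0]))
piv=plane(c,.083,[[262/1.5625,8/1.5625]])[0];end=plane(c,.060,[[285/1.5625,201/1.5625]])[0];col=plane(c,.062,[[277/1.5625,104/1.5625]])[0]
print(piv,end,col,[np.hypot(*(end-q)[:2]) for q in(piv,col)])
E
```

```text
54 162 191 [105.  -58.6  66.1] -68.5 -51.3 69.9
56 162 191 [103.8 -58.7  66.1] -69.2 -51.6 70.1
58 153 191 [101.9 -59.4  58.5] -74.4 -51.0 78.5
60 152 199 [100.7 -57.4  59.4] -76.5 -44.2 78.8
62 152 200 [ 99.5 -57.3  59.7] -77.1 -44.0 78.7
64 153 201 [ 98.3 -57.1  59.7] -76.5 -44.1 78.3
66 154 201 [ 97.  -56.6  59.6] -74.8 -44.1 78.7
68 159 201 [ 96.2 -55.3  65.9] -75.3 -44.2 76.3
70 169 199 [ 95.  -54.5  68. ] -65.9 -46.4 68.1
72 168 187 [ 93.7 -59.2  68.4] -67.2 -53.9 68.2
74 169 187 [ 92.4 -59.2  67.9] -66.0 -54.1 68.3
76 169 187 [ 91.  -59.3  68.2] -66.5 -53.8 68.6
78 169 187 [ 89.7 -59.1  67.5] -66.4 -54.0 69.1
80 169 188 [ 88.4 -59.   67.7] -66.6 -54.0 68.2
82 169 188 [ 87.  -59.3  67.7] -67.2 -54.1 68.6
84 169 188 [ 85.7 -59.2  67.8] -67.5 -54.0 69.6
86 170 188 [ 84.4 -59.3  67.5] -66.1 -54.0 68.5
88 170 188 [ 83.  -58.7  67.9] -66.0 -54.3 69.6
90 170 188 [ 81.6 -59.4  67.9] -66.3 -54.3 68.7
92 170 188 [ 80.3 -59.4  67.8] -66.9 -54.3 67.8
94 170 188 [ 78.9 -59.8  68.2] -66.8 -54.4 68.3
96 170 188 [ 77.5 -59.9  67.9] -67.0 -54.5 68.3
98 170 189 [ 76.1 -59.6  67.9] -67.7 -54.1 6
[... 377 characters left out ...]
] -67.0 -54.7 68.7
116 172 190 [ 63.4 -59.6  68. ] -67.0 -54.6 68.4
118 172 190 [ 61.9 -59.7  67.9] -67.0 -54.4 67.8
120 172 190 [ 60.4 -59.8  68. ] -67.6 -54.7 67.9
122 172 190 [ 59.  -60.1  67.5] -67.8 -55.0 69.4
124 173 190 [ 57.5 -59.7  67.7] -66.9 -55.0 68.9
126 173 189 [ 56.  -60.2  68.5] -67.4 -55.3 67.9
128 175 188 [ 54.5 -60.2  68.9] -66.1 -56.0 68.0
130 177 186 [ 52.8 -60.6  70.1] -64.5 -58.0 66.0
line world 0.5398284 0.015667679 yaw 1.1409056 -2.0006871 resid 0.00029794328560654455
tool yaw 1.1636684043178547
[0.56548013 0.06525128 0.083     ] [ 0.53133926 -0.00436902  0.06      ] [0.54959563 0.03591431 0.062     ] [np.float64(0.07754086539471393), np.float64(0.04422716265497568)]
```

```bash
cat > geo.py <<'E'
from h import *
P0=np.array([.53983,.01567]);Y0=1.1409;u0=np.array([np.cos(Y0),np.sin(Y0)])
def setpiv():
    c=pickle.load(open('w4.pkl','rb'));Tw=c['E']@np.linalg.inv(np.array(c['hand_eye']))
    w=lambda x:(Tw@[x/1000,-.0605,.075,1])[:2]
    return P0+u0*(((w(51.3)-P0)@u0+.083+(w(94.5)-P0)@u0+.038)/2)
PIV=setpiv()
def tool(dist,th=0,lean=0,z=.0273,by=.0004,bx=-.001,byaw=-.005):
    """eef pose that puts the bar origin dist out from the pivot, lever at th, bar leading by lean about the 60 mm point"""
    yaw=Y0+th+lean; R2=lambda a:np.array([[np.cos(a),-np.sin(a)],[np.sin(a),np.cos(a)]])
    mid=PIV-.060*(R2(th)@u0); B=mid-(dist-.060)*(R2(th+lean)@u0)
    ty=yaw-byaw; off=R2(ty)@np.array([bx,-by])
    return (*(B-off),z,ty)
E
python3 - <<'E'
from geo import *
print(PIV)
t=tool(.205,z=.1346);print(t);go(*t);t=tool(.205);go(*t)
E
```

```text
[0.56415653 0.0687273 ]
(np.float64(0.47876513165410395), np.float64(-0.11654357037199138), 0.1346, 1.1459)
xyz [-70.4, -65.1, 0.1] rot [0.0013, 0.001, 0.0178]
xyz [-70.3, -65.2, 107.4] rot [0.0013, 0.001, 0.0178]
```

>>> {"name": "play_rows", "arguments": {"xyz": [[-20,-15,0],[-40,-30,0],[-60,-48,0],[-70.4,-65.1,5],[-70.4,-65.1,30],[-70.4,-65.1,55],[-70.4,-65.1,80],[-70.4,-65.1,100],[-70.4,-65.1,107.4],[-70.4,-65.1,107.4]], "rot": [[0,0,0],[0,0,0],[0,0,0.018],[0.001,0.001,0.018],[0.001,0.001,0.018],[0.001,0.001,0.018],[0.001,0.001,0.018],[0.001,0.001,0.018],[0.001,0.001,0.018],[0.001,0.001,0.018]], "grip": [0,0,0,0,0,0,0,0,0,0]}}

```text
time_s: 11.6
eef_pos: [0.4791, -0.1167, 0.0274]
eef_rot: [0.0, 0.84, 0.542, 0.0]
wrist_force: [-0.5, -0.1, -3.2]
opening: 0.224
grasp_force: 60.1
```

```bash
python3 - <<'E'
from geo import *
o=readout.get_obs();print(o['eef_pos'],o['wrist_force'],o['torque'])
go(*tool(.205));go(*tool(.160))
c=snap('wrist');pickle.dump(c,open('w5.pkl','wb'))
cv2.imwrite('pics/w5.png',cv2.resize(c['color'][:160,100:420],(800,400),interpolation=cv2.INTER_CUBIC)[...,::-1])
E
```

```text
[ 0.47905983 -0.11671578  0.02739552] [-0.46443367 -0.13966472 -3.2475795 ] [ 0.04393887  0.02184206 -0.0552836 ]
xyz [0.0, -0.3, 0.1] rot [0.0003, -0.0002, -0.0005]
xyz [45.0, -0.1, 0.1] rot [0.0003, -0.0002, -0.0005]
```

View pics/w5.png

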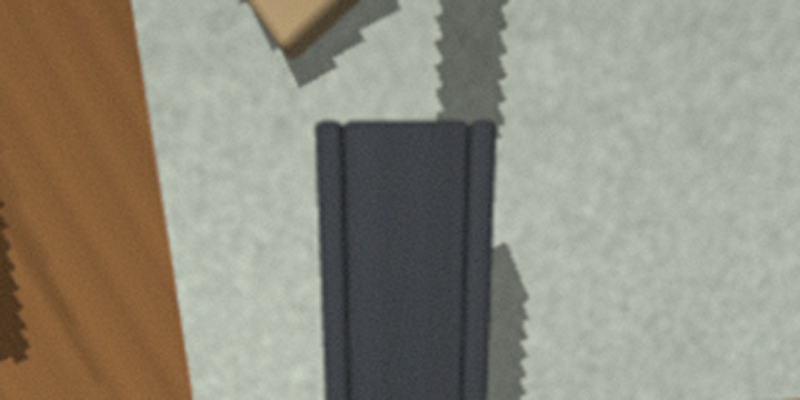

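The mouth is free and the stub tip is just beyond the frame, so the line is set. I'll advance 30 mm and check the force.

>>> {"name": "play_rows", "arguments": {"xyz": [[5,0,0],[10,0,0],[15,0,0],[18,0,0],[21,0,0],[24,0,0],[26,0,0],[28,0,0],[30,0,0],[30,0,0]], "rot": [[0,0,0],[0,0,0],[0,0,0],[0,0,0],[0,0,0],[0,0,0],[0,0,0],[0,0,0],[0,0,0],[0,0,0]], "grip": [0,0,0,0,0,0,0,0,0,0]}}

```text
time_s: 12.9
eef_pos: [0.4917, -0.0891, 0.0273]
eef_rot: [0.0, 0.84, 0.542, 0.0]
wrist_force: [-0.6, -0.3, -2.2]
opening: 0.223
grasp_force: 60.1
```

```bash
python3 - <<'E'
from geo import *
o=readout.get_obs();print(o['eef_pos'],Rq(o['eef_rot']).inv().apply(o['wrist_force']),o['torque'])
go(*tool(.175));go(*tool(.138))
c=snap('wrist');pickle.dump(c,open('w6.pkl','wb'))
cv2.imwrite('pics/w6.png',cv2.resize(c['color'][:160,100:420],(800,400),interpolation=cv2.INTER_CUBIC)[...,::-1])
E
```

```text
[ 0.49168718 -0.0891131   0.02734399] [-0.52659474 -0.4565894   2.15262782] [-0.01299295  0.02202622  0.00273622]
xyz [-0.3, -0.3, 0.0] rot [0.0007, -0.0003, 0.0]
xyz [36.7, -0.1, 0.1] rot [0.0007, -0.0003, 0.0]
```

View pics/w6.png

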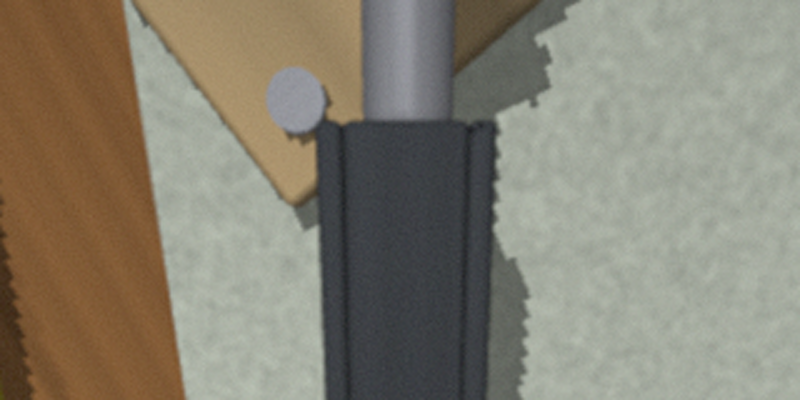

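The stub enters the socket centred (stub 365–450, socket 318–495), with no contact force. I'll advance to just short of the collar.

>>> {"name": "play_rows", "arguments": {"xyz": [[5,0,0],[10,0,0],[15,0,0],[20,0,0],[25,0,0],[29,0,0],[32,0,0],[34,0,0],[35,0,0],[35,0,0]], "rot": [[0,0,0],[0,0,0],[0,0,0],[0,0,0],[0,0,0],[0,0,0],[0,0,0],[0,0,0],[0,0,0],[0,0,0]], "grip": [0,0,0,0,0,0,0,0,0,0]}}

```text
time_s: 14.2
eef_pos: [0.5061, -0.0574, 0.0274]
eef_rot: [0.0, 0.84, 0.542, 0.0]
wrist_force: [0.2, 0.1, -3.6]
opening: 0.222
grasp_force: 60.1
```

```bash
python3 - <<'E'
from geo import *
o=readout.get_obs();print(o['eef_pos'],Rq(o['eef_rot']).inv().apply(o['wrist_force']),o['torque'])
go(*tool(.138))
c=snap('wrist');pickle.dump(c,open('w7.pkl','wb'));E=c['E'];c['E']=np.array(c['hand_eye']);T=cloud(c)*1000
for v in range(24,62,2): print(v,c['color'][v,262].tolist(),T[v,262].round(1).tolist(),T[v,240].round(1).tolist())
E
```

```text
[ 0.50612955 -0.0573857   0.02738809] [0.16328679 0.15334004 3.61642885] [-0.01703655 -0.01286231  0.0245144 ]
xyz [1.8, -0.2, 0.1] rot [0.0008, -0.0002, -0.0001]
24 [54, 57, 63] [102.6, 0.6, -50.4] [102.9, -6.8, -48.8]
26 [54, 55, 59] [102.0, 0.6, -50.6] [102.4, -6.8, -48.1]
28 [27, 31, 31] [101.9, 0.6, -47.9] [101.9, -6.9, -47.8]
30 [21, 22, 27] [101.6, 0.6, -46.0] [101.5, -7.0, -46.8]
32 [33, 20, 27] [101.8, 0.6, -41.0] [101.6, -7.3, -42.0]
34 [64, 20, 21] [101.2, 0.6, -40.6] [101.4, -7.5, -39.4]
36 [75, 73, 76] [100.6, 0.6, -40.3] [101.8, -8.0, -32.1]
38 [78, 77, 79] [100.0, 0.6, -40.2] [101.6, -8.2, -28.7]
40 [75, 74, 78] [99.3, 0.6, -40.4] [101.7, -8.6, -23.2]
42 [77, 79, 81] [98.8, 0.6, -39.6] [105.7, -11.0, 13.2]
44 [92, 93, 98] [98.0, 0.6, -40.2] [104.7, -10.9, 12.3]
46 [140, 140, 145] [97.3, 0.6, -40.7] [103.8, -11.0, 12.5]
48 [87, 90, 95] [96.1, 0.6, -45.6] [96.1, -7.2, -45.2]
50 [58, 62, 63] [95.5, 0.6, -45.6] [95.6, -7.3, -44.7]
52 [57, 60, 63] [94.9, 0.6, -45.2] [94.8, -7.2, -45.4]
54 [57, 60, 64] [94.1, 0.6, -46.7] [94.2, -7.2, -45.4]
56 [60, 60, 66] [93.6, 0.6, -45.3] [93.4, -7.2, -46.6]
58 [55, 55, 62] [92.8, 0.6, -46.7] [92.8, -7.2, -46.2]
60 [59, 60, 64] [92.2, 0.6, -45.8] [92.4, -7.4, -43.8]
```

The mouth is at x≈96.3 and the collar face at ≈101.5, which leaves about 5 mm.

>>> {"name": "play_rows", "arguments": {"xyz": [[1,0,0],[2,0,0],[3,0,0],[3.5,0,0],[4,0,0],[4.3,0,0],[4.6,0,0],[4.8,0,0],[5,0,0],[5,0,0]], "rot": [[0,0,0],[0,0,0],[0,0,0],[0,0,0],[0,0,0],[0,0,0],[0,0,0],[0,0,0],[0,0,0],[0,0,0]], "grip": [0,0,0,0,0,0,0,0,0,0]}}

```text
time_s: 15.5
eef_pos: [0.508, -0.0531, 0.0274]
eef_rot: [0.0, 0.84, 0.542, 0.0]
wrist_force: [-0.4, -3.5, -1.6]
opening: 0.22
grasp_force: 60.2
```

```bash
python3 - <<'E'
from geo import *
o=readout.get_obs();print(o['eef_pos'],Rq(o['eef_rot']).inv().apply(o['wrist_force']),o['torque'])
c=snap('wrist');pickle.dump(c,open('w8.pkl','wb'));c['E']=np.array(c['hand_eye']);T=cloud(c)*1000
for v in range(28,56,2): print(v,c['color'][v,262].tolist(),T[v,262].round(1).tolist(),T[v,240].round(1).tolist())
E
```

```text
[ 0.50801409 -0.05310872  0.02735867] [-3.36453535  1.05696499  1.57550948] [-0.61286192  0.29888037 -0.04957886]
28 [60, 64, 69] [101.6, 0.6, -49.9] [101.8, -6.8, -48.6]
30 [54, 55, 64] [100.8, 0.6, -50.9] [101.1, -6.8, -49.1]
32 [56, 58, 62] [100.1, 0.6, -52.0] [100.5, -6.8, -49.0]
34 [57, 59, 64] [99.7, 0.6, -50.3] [100.1, -6.9, -47.8]
36 [55, 58, 63] [99.1, 0.6, -50.9] [99.6, -7.0, -47.3]
38 [57, 59, 63] [98.6, 0.6, -50.3] [98.8, -6.9, -48.6]
40 [54, 57, 62] [97.9, 0.6, -50.6] [98.3, -7.0, -48.0]
42 [51, 54, 59] [97.4, 0.6, -50.3] [97.8, -7.0, -47.0]
44 [28, 30, 29] [97.2, 0.6, -47.2] [97.1, -7.0, -47.3]
46 [24, 23, 21] [97.2, 0.6, -41.8] [97.2, -7.4, -41.5]
48 [44, 26, 28] [96.0, 0.6, -46.7] [96.1, -7.2, -45.8]
50 [45, 51, 54] [95.5, 0.6, -45.4] [95.4, -7.2, -45.9]
52 [56, 59, 65] [94.9, 0.6, -45.3] [94.8, -7.2, -45.5]
54 [57, 60, 63] [94.3, 0.6, -44.9] [94.2, -7.2, -45.5]
```

The socket is home: 3.4 N axial contact on the collar. Next are the swing rows, with the bar leading by the play angle.

```bash
cat >> geo.py <<'E'
def M(t):
    yaw=t[3];T=np.eye(4);T[:3,:3]=[[np.cos(yaw),np.sin(yaw),0],[np.sin(yaw),-np.cos(yaw),0],[0,0,-1]];T[:3,3]=t[:3];return T
def rows(a,b,n=9,start=None,dist=.139):
    """a,b=(theta,lean); rows in tool axes of pose a (or start matrix)"""
    S=M(tool(dist,*a,bx=-.004)) if start is None else start
    X=[];Z=[]
    for s in np.linspace(0,1,n+1)[1:]:
        D=np.linalg.inv(S)@M(tool(dist,*(np.array(a)+(np.array(b)-a)*s),bx=-.004))
        X.append((D[:3,3]*1000).round(1).tolist());Z.append([0,0,round(float(R.from_matrix(D[:3,:3]).as_rotvec()[2]),4)])
    while len(X)<10:X.append(X[-1]);Z.append(Z[-1])
    print(X);print(Z)
E
python3 - <<'E'
from geo import *
o=readout.get_obs();S=np.eye(4);S[:3,:3]=Rq(o['eef_rot']).as_matrix();S[:3,3]=o['eef_pos']
rows((0,0),(0.05,0.07),start=S);rows((.05,.07),(.3,.085));rows((.3,.085),(.6,.085));rows((.6,.085),(.9,.085))
E
```

```text
[[-0.9, 1.2, 0.0], [-0.9, 2.5, 0.0], [-0.9, 3.9, 0.0], [-0.8, 5.2, 0.0], [-0.8, 6.5, 0.0], [-0.7, 7.9, 0.1], [-0.6, 9.2, 0.1], [-0.5, 10.5, 0.1], [-0.4, 11.8, 0.1], [-0.4, 11.8, 0.1]]
[[0, 0, -0.0134], [0, 0, -0.0267], [0, 0, -0.0401], [0, 0, -0.0534], [0, 0, -0.0667], [0, 0, -0.0801], [0, 0, -0.0934], [0, 0, -0.1067], [0, 0, -0.1201], [0, 0, -0.1201]]
[[-0.1, 3.9, 0.0], [-0.1, 7.7, 0.0], [0.1, 11.6, 0.0], [0.3, 15.5, 0.0], [0.6, 19.3, 0.0], [1.1, 23.2, 0.0], [1.7, 27.0, 0.0], [2.4, 30.8, 0.0], [3.2, 34.6, 0.0], [3.2, 34.6, 0.0]]
[[0, 0, -0.0294], [0, 0, -0.0589], [0, 0, -0.0883], [0, 0, -0.1178], [0, 0, -0.1472], [0, 0, -0.1767], [0, 0, -0.2061], [0, 0, -0.2356], [0, 0, -0.265], [0, 0, -0.265]]
[[-0.1, 4.5, 0.0], [-0.1, 9.0, 0.0], [0.1, 13.5, 0.0], [0.4, 18.0, 0.0], [0.8, 22.4, 0.0], [1.5, 26.9, 0.0], [2.2, 31.3, 0.0], [3.1, 35.7, 0.0], [4.2, 40.1, 0.0], [4.2, 40.1, 0.0]]
[[0, 0, -0.0333], [0, 0, -0.0667], [0, 0, -0.1], [0, 0, -0.1333], [0, 0, -0.1667], [0, 0, -0.2], [0, 0, -0.2333], [0, 0, -0.2667], [0, 0, -0.3], [0, 0, -0.3]]
[[-0.1, 4.5, 0.0], [-0.1, 9.0, 0.0], [0.1, 13.5, 0.0], [0.4, 18.0, 0.0], [0.8, 22.4, 0.0], [1.5, 26.9, 0.0], [2.2, 31.3, 0.0], [3.1, 35.7, 0.0], [4.2, 40.1, 0.0], [4.2, 40.1, 0.0]]
[[0, 0, -0.0333], [0, 0, -0.0667], [0, 0, -0.1], [0, 0, -0.1333], [0, 0, -0.1667], [0, 0, -0.2], [0, 0, -0.2333], [0, 0, -0.2667], [0, 0, -0.3], [0, 0, -0.3]]
```

>>> {"name": "play_rows", "arguments": {"xyz": [[-0.9,1.2,0],[-0.9,2.5,0],[-0.9,3.9,0],[-0.8,5.2,0],[-0.8,6.5,0],[-0.7,7.9,0],[-0.6,9.2,0],[-0.5,10.5,0],[-0.4,11.8,0],[-0.4,11.8,0]], "rot": [[0,0,-0.0134],[0,0,-0.0267],[0,0,-0.04],[0,0,-0.0534],[0,0,-0.0667],[0,0,-0.08],[0,0,-0.0934],[0,0,-0.1067],[0,0,-0.12],[0,0,-0.12]], "grip": [0,0,0,0,0,0,0,0,0,0]}}

```text
time_s: 16.8
eef_pos: [0.5182, -0.0581, 0.0271]
eef_rot: [-0.0, 0.806, 0.592, -0.0]
wrist_force: [-5.3, -2.4, -0.0]
opening: 0.219
grasp_force: 60.4
```

```bash
cat > f.py <<'E'
from geo import *
o=readout.get_obs();A=Rq(o['eef_rot'])
print('t',o['time_s'],o['eef_pos'],'F tool',A.inv().apply(o['wrist_force']).round(2),'M tool',A.inv().apply(o['torque']).round(3),'grip',o['opening'],o['grasp_force'])
m=A.as_matrix();print('yaw',np.arctan2(m[1,0],m[0,0]))
E
python3 f.py; python3 -c "
from geo import *
print(tool(.139,.05,.07,bx=-.004))"
```

```text
t 16.8 [ 0.51819873 -0.05809964  0.0271383 ] F tool [-3.88 -4.35  0.01] M tool [ 0.678 -0.579  0.138] grip 0.21900968737581256 60.355183482170105
yaw 1.2665993800435897
(np.float64(0.5186344758570534), np.float64(-0.0582961501137817), 0.0273, 1.2659)
```

```bash
python3 - <<'E'
from geo import *
S=M(tool(.139,.05,.07,bx=-.004))
rows((.05,.068),(.3,.068),start=S,dist=.1405);rows((.3,.068),(.6,.068),dist=.1405)
E
```

```text
[[-1.6, 3.6, 0.0], [-1.6, 7.4, 0.0], [-1.5, 11.2, 0.0], [-1.3, 15.0, 0.0], [-0.9, 18.8, 0.0], [-0.5, 22.5, 0.0], [0.0, 26.3, 0.0], [0.7, 30.0, 0.0], [1.4, 33.7, 0.0], [1.4, 33.7, 0.0]]
[[0, 0, -0.0258], [0, 0, -0.0536], [0, 0, -0.0813], [0, 0, -0.1091], [0, 0, -0.1369], [0, 0, -0.1647], [0, 0, -0.1924], [0, 0, -0.2202], [0, 0, -0.248], [0, 0, -0.248]]
[[-0.1, 4.5, 0.0], [-0.0, 9.1, 0.0], [0.2, 13.6, 0.0], [0.5, 18.2, 0.0], [1.0, 22.7, 0.0], [1.7, 27.2, 0.0], [2.5, 31.7, 0.0], [3.5, 36.1, 0.0], [4.6, 40.5, 0.0], [4.6, 40.5, 0.0]]
[[0, 0, -0.0333], [0, 0, -0.0667], [0, 0, -0.1], [0, 0, -0.1333], [0, 0, -0.1667], [0, 0, -0.2], [0, 0, -0.2333], [0, 0, -0.2667], [0, 0, -0.3], [0, 0, -0.3]]
```

>>> {"name": "play_rows", "arguments": {"xyz": [[-1.6,3.6,0],[-1.6,7.4,0],[-1.5,11.2,0],[-1.3,15,0],[-1.1,17,0],[-1.1,17,0],[-1.1,17,0],[-1.1,17,0],[-1.1,17,0],[-1.1,17,0]], "rot": [[0,0,-0.026],[0,0,-0.0535],[0,0,-0.081],[0,0,-0.109],[0,0,-0.124],[0,0,-0.124],[0,0,-0.124],[0,0,-0.124],[0,0,-0.124],[0,0,-0.124]], "grip": [0,0,0,0,0,0,0,0,0,0]}}

```text
time_s: 18.05
eef_pos: [0.5327, -0.063, 0.0266]
eef_rot: [-0.002, 0.768, 0.641, -0.001]
wrist_force: [-7.6, 1.9, 0.2]
opening: 0.222
grasp_force: 60.5
```

```bash
python3 f.py; python3 -c "
from geo import *
th=.05+.126
print(tool(.1405,th,.068,bx=-.004))
rows((th,.068),(.5,.068),dist=.1405)
c=snap('wrist');pickle.dump(c,open('w9.pkl','wb'));c['E']=np.array(c['hand_eye']);T=cloud(c)*1000
for v in range(28,56,2): print(v,c['color'][v,262].tolist(),T[v,262].round(1).tolist())
cv2.imwrite('pics/w9.png',cv2.resize(c['color'],(800,600),interpolation=cv2.INTER_CUBIC)[...,::-1])
"
```

```text
t 18.05 [ 0.53273076 -0.06296447  0.02661508] F tool [ 0.47 -7.83 -0.18] M tool [ 1.243  0.137 -0.132] grip 0.22211977691599058 60.538464188575745
yaw 1.3911558313942307
(np.float64(0.5345334566085401), np.float64(-0.0644555391096045), 0.0273, 1.3899)
[[-0.1, 4.9, 0.0], [-0.0, 9.8, 0.0], [0.2, 14.7, 0.0], [0.7, 19.6, 0.0], [1.3, 24.5, 0.0], [2.1, 29.3, 0.0], [3.0, 34.2, 0.0], [4.1, 38.9, 0.0], [5.4, 43.7, 0.0], [5.4, 43.7, 0.0]]
[[0, 0, -0.036], [0, 0, -0.072], [0, 0, -0.108], [0, 0, -0.144], [0, 0, -0.18], [0, 0, -0.216], [0, 0, -0.252], [0, 0, -0.288], [0, 0, -0.324], [0, 0, -0.324]]
28 [54, 53, 57] [101.5, 0.1, -50.0]
30 [49, 48, 54] [100.7, 0.1, -51.4]
32 [52, 49, 57] [100.2, 0.1, -50.4]
34 [48, 51, 52] [99.8, 0.1, -49.4]
36 [44, 48, 51] [99.1, 0.1, -50.3]
38 [19, 22, 21] [98.7, 0.1, -48.5]
40 [30, 28, 30] [98.7, 0.1, -44.4]
42 [55, 9, 9] [98.4, 0.1, -41.7]
44 [58, 44, 43] [97.9, 0.1, -40.3]
46 [67, 68, 70] [97.2, 0.1, -40.8]
48 [50, 51, 58] [95.9, 0.1, -46.4]
50 [52, 53, 58] [95.5, 0.1, -44.8]
52 [55, 55, 62] [94.6, 0.1, -47.3]
54 [56, 59, 62] [94.0, 0.1, -46.3]
```

View pics/w9.png

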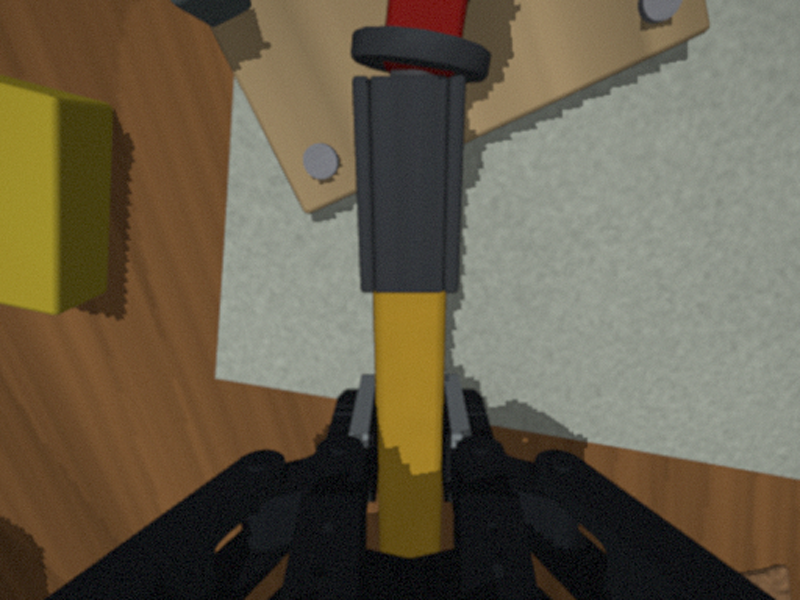

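The view shows the bar on the stub with a gap of about 2.5 mm to the collar (y≈72), and the lever swinging. Side push is 8 N, so I'll go on.

>>> {"name": "play_rows", "arguments": {"xyz": [[0,5,0],[0,10,0],[0.2,15,0],[0.7,20,0],[1.3,25,0],[2.1,30,0],[3,35,0],[4.1,39.7,0],[5.4,44.5,0],[5.4,44.5,0]], "rot": [[0,0,-0.037],[0,0,-0.074],[0,0,-0.111],[0,0,-0.148],[0,0,-0.185],[0,0,-0.222],[0,0,-0.26],[0,0,-0.297],[0,0,-0.334],[0,0,-0.334]], "grip": [0,0,0,0,0,0,0,0,0,0]}}

```text
time_s: 19.35
eef_pos: [0.5775, -0.0663, 0.0265]
eef_rot: [-0.002, 0.651, 0.759, -0.001]
wrist_force: [-8.1, -2.4, -0.7]
opening: 0.221
grasp_force: 60.5
```

```bash
python3 f.py; python3 -c "
from geo import *
print(tool(.1405,.5,.078,bx=-.004))
rows((.5,.078),(.8,.08),dist=.1405)
c=snap('wrist');c['E']=np.array(c['hand_eye']);T=cloud(c)*1000
for v in range(32,52,2): print(v,c['color'][v,262].tolist(),T[v,262].round(1).tolist())
"
```

```text
t 19.35 [ 0.5774856  -0.06631829  0.02645867] F tool [-1.17 -8.33  0.76] M tool [1.312 0.108 0.149] grip 0.22110715869509476 60.507500767707825
yaw 1.724998690811056
(np.float64(0.579232771711273), np.float64(-0.06685186303379224), 0.0273, 1.7239)
[[-0.1, 4.6, 0.0], [-0.1, 9.1, 0.0], [0.1, 13.7, 0.0], [0.5, 18.2, 0.0], [0.9, 22.8, 0.0], [1.6, 27.3, 0.0], [2.4, 31.8, 0.0], [3.3, 36.3, 0.0], [4.4, 40.7, 0.0], [4.4, 40.7, 0.0]]
[[0, 0, -0.0336], [0, 0, -0.0671], [0, 0, -0.1007], [0, 0, -0.1342], [0, 0, -0.1678], [0, 0, -0.2013], [0, 0, -0.2349], [0, 0, -0.2684], [0, 0, -0.302], [0, 0, -0.302]]
32 [49, 52, 54] [100.2, -0.5, -51.2]
34 [46, 47, 50] [99.5, -0.5, -51.7]
36 [21, 24, 26] [99.2, -0.5, -49.6]
38 [13, 15, 22] [99.0, -0.5, -46.8]
40 [33, 15, 21] [99.1, -0.5, -42.1]
42 [52, 13, 10] [98.6, -0.5, -40.8]
44 [60, 55, 57] [97.9, -0.5, -41.0]
46 [61, 58, 65] [97.4, -0.5, -40.3]
48 [45, 50, 52] [96.2, -0.5, -45.0]
50 [46, 50, 55] [95.5, -0.5, -45.5]
```

>>> {"name": "play_rows", "arguments": {"xyz": [[0,4.5,0],[0,9,0],[0.1,13.5,0],[0.4,18,0],[0.9,22.5,0],[1.5,27,0],[2.3,31.4,0],[3.2,35.8,0],[4.3,40.2,0],[4.3,40.2,0]], "rot": [[0,0,-0.032],[0,0,-0.065],[0,0,-0.097],[0,0,-0.13],[0,0,-0.163],[0,0,-0.195],[0,0,-0.228],[0,0,-0.261],[0,0,-0.294],[0,0,-0.294]], "grip": [0,0,0,0,0,0,0,0,0,0]}}

```text
time_s: 20.65
eef_pos: [0.6175, -0.0566, 0.0266]
eef_rot: [-0.001, 0.532, 0.847, -0.001]
wrist_force: [-5.3, -3.8, -2.3]
opening: 0.219
grasp_force: 60.2
```

```bash
python3 f.py; python3 -c "
from geo import *
print(tool(.1405,.8,.072,bx=-.004))
rows((.8,.072),(1.0,.072),dist=.1405)
rows((1.,.072),(1.13,.072),dist=.1405)
c=snap('wrist');c['E']=np.array(c['hand_eye']);T=cloud(c)*1000
for v in range(34,52,2): print(v,c['color'][v,262].tolist(),T[v,262].round(1).tolist())
"
```

```text
t 20.65 [ 0.6174881  -0.05662934  0.02664321] F tool [-1.14 -6.37  2.32] M tool [ 0.98  -0.09  -0.074] grip 0.21924093724593713 60.18122613430023
yaw 2.0193385396652093
(np.float64(0.61821042154576), np.float64(-0.05653644253998717), 0.0273, 2.0179)
[[-0.1, 3.0, 0.0], [-0.1, 6.1, 0.0], [-0.1, 9.1, 0.0], [0.1, 12.1, 0.0], [0.2, 15.1, 0.0], [0.5, 18.2, 0.0], [0.8, 21.2, 0.0], [1.2, 24.2, 0.0], [1.6, 27.2, 0.0], [1.6, 27.2, 0.0]]
[[0, 0, -0.0222], [0, 0, -0.0444], [0, 0, -0.0667], [0, 0, -0.0889], [0, 0, -0.1111], [0, 0, -0.1333], [0, 0, -0.1556], [0, 0, -0.1778], [0, 0, -0.2], [0, 0, -0.2]]
[[-0.1, 2.0, 0.0], [-0.1, 3.9, 0.0], [-0.1, 5.9, 0.0], [-0.1, 7.9, 0.0], [-0.0, 9.9, 0.0], [0.0, 11.8, 0.0], [0.1, 13.8, 0.0], [0.3, 15.8, 0.0], [0.4, 17.7, 0.0], [0.4, 17.7, 0.0]]
[[0, 0, -0.0144], [0, 0, -0.0289], [0, 0, -0.0433], [0, 0, -0.0578], [0, 0, -0.0722], [0, 0, -0.0867], [0, 0, -0.1011], [0, 0, -0.1156], [0, 0, -0.13], [0, 0, -0.13]]
34 [46, 45, 52] [100.1, -1.0, -49.3]
36 [29, 30, 31] [99.4, -1.0, -50.1]
38 [12, 21, 18] [99.3, -1.0, -46.7]
40 [36, 19, 20] [99.3, -1.0, -42.2]
42 [51, 12, 15] [98.8, -1.0, -40.9]
44 [61, 55, 57] [98.3, -1.0, -39.9]
46 [62, 61, 66] [97.6, -1.0, -39.9]
48 [52, 53, 55] [96.3, -1.0, -45.2]
50 [49, 51, 56] [95.6, -1.0, -46.4]
```

>>> {"name": "play_rows", "arguments": {"xyz": [[0,3,0],[0,6,0],[0,9,0],[0,12,0],[0.2,15,0],[0.5,18,0],[0.8,21,0],[1.2,24.2,0],[1.6,27.2,0],[2.2,30.2,0]], "rot": [[0,0,-0.022],[0,0,-0.044],[0,0,-0.067],[0,0,-0.089],[0,0,-0.111],[0,0,-0.133],[0,0,-0.156],[0,0,-0.178],[0,0,-0.2],[0,0,-0.222]], "grip": [0,0,0,0,0,0,0,0,0,0]}}

```text
time_s: 21.95
eef_pos: [0.6454, -0.0413, 0.0277]
eef_rot: [0.001, 0.435, 0.9, 0.0]
wrist_force: [-0.3, -3.0, -4.4]
opening: 0.224
grasp_force: 59.9
```

```bash
python3 f.py; python3 -c "
from geo import *
print(tool(.1405,1.022,.072,bx=-.004))
rows((1.022,.072),(1.12,.072),dist=.1405)
"
```

```text
t 21.95 [ 0.6453922  -0.04126572  0.02766109] F tool [-2.19 -2.07  4.38] M tool [ 0.323 -0.46  -0.17 ] grip 0.22403989565604923 59.861522912979126
yaw 2.2411855635144504
(np.float64(0.644464579700613), np.float64(-0.04156071197735253), 0.0273, 2.2399)
[[-0.1, 1.5, 0.0], [-0.1, 3.0, 0.0], [-0.1, 4.5, 0.0], [-0.1, 5.9, 0.0], [-0.1, 7.4, 0.0], [-0.1, 8.9, 0.0], [-0.0, 10.4, 0.0], [0.0, 11.9, 0.0], [0.1, 13.4, 0.0], [0.1, 13.4, 0.0]]
[[0, 0, -0.0109], [0, 0, -0.0218], [0, 0, -0.0327], [0, 0, -0.0436], [0, 0, -0.0544], [0, 0, -0.0653], [0, 0, -0.0762], [0, 0, -0.0871], [0, 0, -0.098], [0, 0, -0.098]]
```

>>> {"name": "play_rows", "arguments": {"xyz": [[0,1.5,0],[0,3,0],[0,4.5,0],[0,6,0],[0,7.4,0],[0,8.9,0],[0,10.4,0],[0,10.4,0],[0,10.4,0],[0,10.4,0]], "rot": [[0,0,-0.011],[0,0,-0.022],[0,0,-0.033],[0,0,-0.0435],[0,0,-0.0545],[0,0,-0.065],[0,0,-0.076],[0,0,-0.076],[0,0,-0.076],[0,0,-0.076]], "grip": [0,0,0,0,0,0,0,0,0,0]}}

```text
time_s: 23.2
eef_pos: [0.6544, -0.0336, 0.028]
eef_rot: [0.001, 0.402, 0.916, 0.002]
wrist_force: [6.1, 5.3, -3.4]
opening: 0.223
grasp_force: 60.4
```

```bash
python3 f.py; python3 -c "
from geo import *
print(tool(.1405,1.098,.072,bx=-.004))
c=snap('wrist');c['E']=np.array(c['hand_eye']);T=cloud(c)*1000
for v in range(34,52,2): print(v,c['color'][v,262].tolist(),T[v,262].round(1).tolist())
"
```

```text
t 23.2 [ 0.65435184 -0.03361635  0.02804485] F tool [-0.27  8.09  3.39] M tool [-1.21  -0.152  0.751] grip 0.22266606362906075 60.350621938705444
yaw 2.3149798993412425
(np.float64(0.6526065835779986), np.float64(-0.03514481585181716), 0.0273, 2.3159)
34 [47, 51, 54] [100.5, -1.4, -49.1]
36 [52, 54, 58] [100.0, -1.4, -48.6]
38 [47, 49, 55] [99.3, -1.4, -49.0]
40 [29, 30, 30] [99.0, -1.4, -47.2]
42 [14, 17, 21] [98.7, -1.4, -44.2]
44 [48, 15, 7] [98.7, -1.4, -39.5]
46 [49, 13, 12] [98.2, -1.4, -38.3]
48 [49, 46, 46] [96.7, -1.4, -45.1]
50 [50, 53, 54] [96.1, -1.4, -45.3]
```

The lever has snapped over and is drawing the bar forward. I'll follow it to the stop.

>>> {"name": "play_rows", "arguments": {"xyz": [[0,1,0],[0,2,0],[0,3,0],[0,4,0],[0,4.5,0],[0,4.5,0],[0,4.5,0],[0,4.5,0],[0,4.5,0],[0,4.5,0]], "rot": [[0,0,-0.007],[0,0,-0.014],[0,0,-0.021],[0,0,-0.028],[0,0,-0.032],[0,0,-0.032],[0,0,-0.032],[0,0,-0.032],[0,0,-0.032],[0,0,-0.032]], "grip": [0,0,0,0,0,0,0,0,0,0]}}

```text
time_s: 24.5
eef_pos: [0.6571, -0.0315, 0.0279]
eef_rot: [0.001, 0.387, 0.922, 0.001]
wrist_force: [4.3, 2.3, -3.2]
opening: 0.222
grasp_force: 60.3
```

```bash
python3 f.py; python3 -c "
from geo import *
print(tool(.1405,1.13,.072,bx=-.004))"
```

```text
t 24.5 [ 0.65706204 -0.03145754  0.02792498] F tool [-1.36  4.67  3.19] M tool [-0.791 -0.258  0.515] grip 0.22174121931763444 60.259886384010315
yaw 2.347501990567844
(np.float64(0.6558846413148244), np.float64(-0.032261719303431316), 0.0273, 2.3479)
```

>>> {"name": "play_rows", "arguments": {"xyz": [[0,0.5,0],[0,1,0],[0,1.5,0],[0,2,0],[0,2.5,0],[0,3,0],[0,3.5,0],[0,4,0],[0,4,0],[0,4,0]], "rot": [[0,0,0],[0,0,0],[0,0,0],[0,0,0],[0,0,0],[0,0,0],[0,0,0],[0,0,0],[0,0,0],[0,0,0]], "grip": [0,0,0,0,0,0,0,0,0,0]}}

```text
time_s: 25.75
eef_pos: [0.6589, -0.0294, 0.0273]
eef_rot: [0.0, 0.386, 0.922, -0.0]
wrist_force: [0.8, -4.9, -3.5]
opening: 0.221
grasp_force: 60.2
```

```bash
python3 f.py; python3 - <<'E'
from geo import *
c=snap('wrist');c['E']=np.array(c['hand_eye']);T=cloud(c)*1000
hsv=cv2.cvtColor(c['color'],cv2.COLOR_RGB2HSV)
# visible collar: left/right extents by depth in front of the mouth
for v in range(24,52,4):
    k=(T[v,:,2]<-20)&(abs(T[v,:,1])<40);kk=np.flatnonzero(k);print(v,kk[0],kk[-1],T[v,kk[0]].round(1),T[v,kk[-1]].round(1)) if len(kk) else 0
for v in range(0,24,4):
    k=((hsv[v,:,0]<8)|(hsv[v,:,0]>172))&(hsv[v,:,1]>150)&(T[v,:,2]<0);P=T[v][k];print('red',v,len(P),P.min(0).round(1),P.max(0).round(1)) if len(P) else 0
E
```

```text
t 25.75 [ 0.65886501 -0.02940032  0.02728257] F tool [-4.03 -2.82  3.45] M tool [ 0.519 -0.668 -0.262] grip 0.2212133590352233 60.200716853141785
yaw 2.348003629421778
24 221 291 [105.5 -16.5 -37.5] [103.6   8.3 -48.7]
28 221 304 [104.1 -16.5 -38.3] [103.4  13.4 -42.8]
32 220 309 [103.  -17.  -37.4] [103.   16.  -37.3]
36 220 309 [101.4 -16.9 -38.7] [101.7  16.2 -36.8]
40 221 308 [100.3 -16.8 -37.3] [100.1  15.6 -38.8]
44 225 308 [100.  -16.2 -29.4] [ 98.9  15.8 -38. ]
48 226 306 [ 96.8 -14.3 -44.3] [ 97.8  15.4 -35.9]
red 0 50 [111.6  -8.5 -43.5] [112.5   8.6 -40. ]
red 4 50 [110.6  -8.4 -42.9] [111.2   8.7 -40.1]
red 8 49 [109.4  -8.5 -43.2] [110.1   8.4 -40. ]
red 12 48 [108.1  -8.5 -43.5] [108.9   8.5 -39.8]
red 16 48 [107.1  -8.5 -42.8] [107.6   8.5 -39.8]
red 20 23 [105.9   0.3 -42.6] [106.3   8.1 -40.2]
```

>>> {"name": "play_rows", "arguments": {"xyz": [[-1,0.5,0],[-1,1,0],[-1,1.5,0],[-1,2,0],[-1,2.5,0],[-1,2.5,0],[-1,2.5,0],[-1,2.5,0],[-1,2.5,0],[-1,2.5,0]], "rot": [[0,0,-0.004],[0,0,-0.008],[0,0,-0.012],[0,0,-0.016],[0,0,-0.02],[0,0,-0.02],[0,0,-0.02],[0,0,-0.02],[0,0,-0.02],[0,0,-0.02]], "grip": [0,0,0,0,0,0,0,0,0,0]}}

```text
time_s: 27.05
eef_pos: [0.6601, -0.0283, 0.0269]
eef_rot: [-0.001, 0.377, 0.926, -0.001]
wrist_force: [-4.4, -5.0, -1.7]
opening: 0.222
grasp_force: 60.4
```

```bash
python3 f.py
```

```text
t 27.05 [ 0.66011775 -0.02830075  0.02693756] F tool [-0.35 -6.68  1.67] M tool [ 1.118  0.04  -0.126] grip 0.22179675560113224 60.35501718521118
yaw 2.367901804893024
```

>>> {"name": "play_rows", "arguments": {"xyz": [[0,0.6,0],[0,1.2,0],[0,1.8,0],[0,2.4,0],[0,3,0],[0,3,0],[0,3,0],[0,3,0],[0,3,0],[0,3,0]], "rot": [[0,0,-0.004],[0,0,-0.008],[0,0,-0.012],[0,0,-0.016],[0,0,-0.02],[0,0,-0.02],[0,0,-0.02],[0,0,-0.02],[0,0,-0.02],[0,0,-0.02]], "grip": [0,0,0,0,0,0,0,0,0,0]}}

```text
time_s: 28.3
eef_pos: [0.6611, -0.0272, 0.0267]
eef_rot: [-0.002, 0.368, 0.93, -0.002]
wrist_force: [-8.1, -8.7, 0.4]
opening: 0.225
grasp_force: 60.6
```

```bash
python3 f.py
```

```text
t 28.3 [ 0.66109036 -0.02723126  0.02669172] F tool [ -0.08 -11.88  -0.35] M tool [ 1.99   0.17  -0.022] grip 0.22545431523525108 60.63288867473602
yaw 2.387599883215666
```

The push is 12 N with almost no twist. I'll go a little further to about 15 N and hold.

>>> {"name": "play_rows", "arguments": {"xyz": [[0,1,0],[0,2,0],[0,2,0],[0,2,0],[0,2,0],[0,2,0],[0,2,0],[0,2,0],[0,2,0],[0,2,0]], "rot": [[0,0,-0.005],[0,0,-0.01],[0,0,-0.01],[0,0,-0.01],[0,0,-0.01],[0,0,-0.01],[0,0,-0.01],[0,0,-0.01],[0,0,-0.01],[0,0,-0.01]], "grip": [0,0,0,0,0,0,0,0,0,0]}}

```text
time_s: 29.55
eef_pos: [0.6615, -0.0266, 0.0265]
eef_rot: [-0.003, 0.364, 0.932, -0.002]
wrist_force: [-11.6, -12.2, 1.9]
opening: 0.222
grasp_force: 60.9
```

```bash
python3 f.py; python3 - <<'E'
from geo import *
c=snap('top');pickle.dump(c,open('t9.pkl','wb'));W=cloud(c)
# red arm hub->collar direction from wrist camera
c=snap('wrist');he=np.array(c['hand_eye']);W2=cloud(c);hsv=cv2.cvtColor(c['color'],cv2.COLOR_RGB2HSV)
P=[]
for v in range(0,18,2):
    k=((hsv[v,:,0]<8)|(hsv[v,:,0]>172))&(hsv[v,:,1]>150)&(W2[v,:,2]>.05);q=W2[v][k]
    if len(q): P.append((q[0]+q[-1])/2)
P=np.array(P)[:,:2];l=cv2.fitLine(P.astype(np.float32),cv2.DIST_HUBER,0,1e-4,1e-4).ravel();print('lever line',l,np.arctan2(l[1],l[0]))
d=PIV-P.mean(0);print('dir collar->pivot',np.arctan2(d[1],d[0]),'dtheta',np.arctan2(d[1],d[0])-Y0)
E
```

```text
t 29.55 [ 0.6615424  -0.02662026  0.02648917] F tool [  0.2  -16.85  -1.78] M tool [2.667 0.255 0.   ] grip 0.22185917816323478 60.90556740760803
yaw 2.3972870941790436
lever line [ 0.6246335  -0.78091806  0.58196676  0.0489869 ] -0.89613426
dir collar->pivot 2.304837617668391 dtheta 1.163937617668391
```

16.9 N with no twist, and the lever measures about 1.16 rad from open (1.10–1.13 expected). I'll hold for another 1.25 s.

>>> {"name": "play_rows", "arguments": {"xyz": [[0,0,0],[0,0,0],[0,0,0],[0,0,0],[0,0,0],[0,0,0],[0,0,0],[0,0,0],[0,0,0],[0,0,0]], "rot": [[0,0,0],[0,0,0],[0,0,0],[0,0,0],[0,0,0],[0,0,0],[0,0,0],[0,0,0],[0,0,0],[0,0,0]], "grip": [0,0,0,0,0,0,0,0,0,0]}}

```text
time_s: 30.9
eef_pos: [0.6616, -0.0266, 0.0265]
eef_rot: [-0.003, 0.364, 0.932, -0.002]
wrist_force: [-11.6, -11.9, 1.9]
opening: 0.222
grasp_force: 60.9
```

```bash
python3 f.py; python3 - <<'E'
from geo import *
c=pickle.load(open('t9.pkl','rb'));W=cloud(c);pitch=.226;ey=np.array([-np.sin(pitch),np.cos(pitch)]);ex=np.array([np.cos(pitch),np.sin(pitch)])
hsv=cv2.cvtColor(c['color'],cv2.COLOR_RGB2HSV)
k=(np.linalg.norm(W[...,:2]-PIV,axis=-1)<.17)&(W[...,2]>.08)
Q=np.c_[(W[k][:,:2]-PIV)@ex,(W[k][:,:2]-PIV)@ey,W[k][:,2]]*1000
s=Q[abs(Q[:,0])<15];s=s[np.argsort(s[:,1])]
C=c['color'][k][abs(Q[:,0])<15][np.argsort(Q[abs(Q[:,0])<15][:,1])]
for a,b in list(zip(s,C))[::3]: 
    if a[1]>55: print(a.round(0),b.tolist())
E
```

```text
t 30.9 [ 0.6615811  -0.02662176  0.02651345] F tool [  0.53 -16.64  -1.84] M tool [ 2.74   0.265 -0.06 ] grip 0.2218800991207495 60.905410051345825
yaw 2.39730551771101
[-4. 55. 84.] [183, 178, 184]
[-1. 57. 92.] [188, 184, 194]
[ 3. 59. 85.] [176, 171, 179]
[-6. 61. 87.] [146, 143, 148]
[ 1. 63. 85.] [163, 158, 166]
[ 4. 64. 92.] [159, 156, 163]
[ 4. 67. 98.] [167, 166, 173]
[-1. 69. 88.] [187, 182, 191]
[ 2. 70. 94.] [190, 186, 195]
[ 3. 73. 95.] [177, 172, 181]
[ 7. 76. 84.] [132, 131, 134]
[  5.  84. 101.] [134, 116, 93]
[-12.  84.  84.] [111, 98, 81]
[-0. 84. 85.] [113, 102, 88]
[ 14.  84. 104.] [147, 124, 93]
[ -0.  85. 100.] [153, 129, 99]
[ -6.  86. 102.] [180, 151, 113]
[  3.  86. 105.] [190, 159, 119]
[15. 87. 99.] [192, 160, 119]
[ -3.  88. 103.] [203, 169, 125]
[  3.  89. 107.] [218, 182, 135]
[-11.  89. 107.] [215, 180, 134]
[ 13.  91. 101.] [215, 181, 135]
[ -5.  91. 104.] [207, 173, 128]
[  4.  92. 104.] [211, 177, 132]
[-13.  93. 105.] [189, 159, 119]
[ -1.  94. 100.] [185, 156, 115]
[  8.  94. 103.] [172, 145, 108]
[  2.  95. 105.] [152, 128, 98]
[ 14.  96. 101.] [14
[... 1182 characters left out ...]
2, 159]
[ 11. 124. 114.] [148, 149, 150]
[ -6. 124. 117.] [158, 159, 166]
[ -9. 126. 113.] [148, 147, 149]
[  3. 127. 107.] [144, 139, 138]
[ -5. 127. 116.] [173, 157, 150]
[  9. 128. 108.] [157, 140, 131]
[-11. 129. 113.] [183, 158, 132]
[ -5. 130. 118.] [206, 175, 139]
[  7. 130. 115.] [209, 176, 136]
[ -7. 131. 112.] [212, 179, 139]
[ 13. 132. 111.] [215, 179, 135]
[ -1. 133. 110.] [217, 184, 137]
[ 11. 134. 107.] [217, 181, 135]
[  5. 135. 107.] [219, 186, 138]
[-12. 136. 109.] [219, 187, 138]
[  5. 136. 116.] [219, 187, 139]
[ -6. 137. 111.] [219, 186, 137]
[  3. 138. 112.] [219, 186, 138]
[ 12. 138. 113.] [218, 185, 137]
[-14. 139. 108.] [220, 188, 139]
[  7. 141. 106.] [222, 193, 142]
```

The top depth view shows the book spanning y 98–126 in the press frame (centre ≈112), against the fence. Now I'll relax the push.

>>> {"name": "play_rows", "arguments": {"xyz": [[0,-2,0],[0,-4,0],[0,-6,0],[0,-7.5,0],[0,-9,0],[0,-9,0],[0,-9,0],[0,-9,0],[0,-9,0],[0,-9,0]], "rot": [[0,0,0.012],[0,0,0.024],[0,0,0.036],[0,0,0.048],[0,0,0.06],[0,0,0.06],[0,0,0.06],[0,0,0.06],[0,0,0.06],[0,0,0.06]], "grip": [0,0,0,0,0,0,0,0,0,0]}}

```text
time_s: 32.15
eef_pos: [0.6592, -0.0311, 0.0277]
eef_rot: [0.001, 0.391, 0.92, 0.0]
wrist_force: [0.2, -0.6, -2.9]
opening: 0.221
grasp_force: 60.2
```

```bash
python3 f.py; python3 - <<'E'
from geo import *
c=snap('wrist');he=np.array(c['hand_eye']);W2=cloud(c);c['E']=he;T=cloud(c)*1000
hsv=cv2.cvtColor(c['color'],cv2.COLOR_RGB2HSV)
for v in range(60,200,20):
    k=(T[v,:,2]<-30)&(abs(T[v,:,1])<(20))&(T[v,:,0]>20);P=T[v][k]; 
    if len(P): print(v,np.median(P,0).round(1),(P[0,1]+P[-1,1])/2)
# collar tilt: near-face edge left/right
for u in range(222,308,10):
    col=T[:60,u];k=(col[:,2]<-20)&(col[:,0]>97.5); print(u,col[k][-1].round(1) if k.any() else None)
E
```

```text
t 32.15 [ 0.65920913 -0.03111618  0.02767755] F tool [-0.59 -0.31  2.9 ] M tool [-0.06  -0.027  0.025] grip 0.22106561977104927 60.24441361427307
yaw 2.3377430047803505
60 [ 92.8  -1.4 -45.7] -1.3836554832284476
80 [ 86.2  -1.4 -45.5] -1.4560931393796857
100 [ 79.3  -1.4 -45.6] -1.6377581765909621
120 [ 72.   -1.8 -45.5] -1.636139139661581
140 [ 64.4  -1.6 -45.6] -1.5876021706116576
160 [ 56.4  -1.6 -45.6] -1.5927704461141872
180 [ 48.1  -1.8 -45.6] -1.8548127076337106
222 [101.3 -16.9 -32.9]
232 [101.  -13.6 -26.9]
242 [100.7  -9.8 -24. ]
252 [ 98.   -5.2 -37.2]
262 [ 97.5  -1.4 -41.2]
272 [ 97.8   2.3 -38.8]
282 [ 98.8   6.6 -30.2]
292 [ 99.4  10.9 -25.7]
302 [ 99.3  14.7 -29. ]
```

Free of contact. The collar tilt gives the stub axis at +0.06 rad in tool axes, so I'll align to it and draw off 12 mm.

>>> {"name": "play_rows", "arguments": {"xyz": [[-1,-1.2,0],[-1,-2.4,0],[-1,-3.5,0],[-3,-3.7,0],[-5,-3.8,0],[-7,-3.9,0],[-9,-4.1,0],[-11,-4.2,0],[-12,-4.2,0],[-12,-4.2,0]], "rot": [[0,0,0.017],[0,0,0.034],[0,0,0.05],[0,0,0.05],[0,0,0.05],[0,0,0.05],[0,0,0.05],[0,0,0.05],[0,0,0.05],[0,0,0.05]], "grip": [0,0,0,0,0,0,0,0,0,0]}}

```text
time_s: 33.45
eef_pos: [0.6642, -0.0427, 0.0275]
eef_rot: [0.0, 0.414, 0.91, 0.0]
wrist_force: [0.1, 0.6, -2.7]
opening: 0.223
grasp_force: 60.2
```

```bash
python3 f.py; python3 - <<'E'
from geo import *
c=snap('wrist');c['E']=np.array(c['hand_eye']);T=cloud(c)*1000
for v in range(20,50,3):
    k=(T[v,:,2]<-30)&(abs(T[v,:,1])<14);kk=np.flatnonzero(k)
    if len(kk): print(v,kk[0],kk[-1],T[v,kk[0]].round(1),T[v,kk[-1]].round(1))
E
```

```text
t 33.45 [ 0.66423788 -0.04270627  0.02746539] F tool [0.44 0.46 2.67] M tool [ 0.048  0.022 -0.021] grip 0.22334802219049488 60.24277925491333
yaw 2.2877293429620895
20 242 279 [106.8  -8.7 -37.1] [107.4   5.  -34.3]
23 242 279 [106.1  -8.8 -35.7] [106.1   5.  -35.7]
26 242 279 [105.5  -9.  -33.5] [105.5   5.1 -33.4]
29 242 278 [104.2  -8.9 -35.2] [104.3   4.7 -34.9]
32 242 278 [103.2  -8.9 -35.2] [103.2   4.7 -35.3]
35 242 278 [102.4  -9.  -34.1] [102.2   4.7 -35.4]
38 242 278 [101.3  -9.  -34.8] [101.2   4.7 -35.3]
41 242 278 [100.3  -9.  -34.7] [100.2   4.7 -35.4]
44 242 278 [ 99.3  -9.1 -34.4] [ 99.2   4.8 -34.9]
47 242 278 [ 98.2  -9.1 -34.9] [ 98.2   4.8 -35.2]
```

Stub and bar are concentric and parallel now, with no force. I'll draw straight off.

>>> {"name": "play_rows", "arguments": {"xyz": [[-6,0,0],[-12,0,0],[-18,0,0],[-24,0,0],[-30,0,0],[-36,0,0],[-42,0,0],[-50,0,0],[-60,0,0],[-65,0,0]], "rot": [[0,0,0],[0,0,0],[0,0,0],[0,0,0],[0,0,0],[0,0,0],[0,0,0],[0,0,0],[0,0,0],[0,0,0]], "grip": [0,0,0,0,0,0,0,0,0,0]}}

```text
time_s: 34.75
eef_pos: [0.7075, -0.0925, 0.0276]
eef_rot: [0.001, 0.414, 0.91, 0.0]
wrist_force: [0.2, 0.1, -1.9]
opening: 0.226
grasp_force: 60.2
```

```bash
python3 f.py; python3 - <<'E'
from geo import *
x,y=.5605,-.318
o=readout.get_obs();p=o['eef_pos']
go(p[0],p[1],.10,2.2877);go(x+.001,y,.06,1.2);go(x+.001,y,.06,.37)
E
```

```text
t 34.75 [ 0.7075282  -0.09246514  0.02761663] F tool [-0.01  0.21  1.95] M tool [ 0.048 -0.022 -0.065] grip 0.2260204017334662 60.239328145980835
yaw 2.2874049263578575
xyz [-0.1, 0.1, -72.4] rot [0.0007, 0.0011, -0.0003]
xyz [-74.2, -258.2, -32.5] rot [0.0012, 0.0006, 1.0874]
xyz [-74.2, -258.2, -32.5] rot [0.0015, 0.0, 1.9174]
```

>>> {"name": "play_rows", "arguments": {"xyz": [[0,0,-40],[0,-20,-75],[-10,-50,-85],[-20,-85,-85],[-30,-120,-85],[-40,-155,-85],[-50,-190,-85],[-60,-220,-85],[-68,-245,-85],[-70,-250,-85]], "rot": [[0,0,0.1],[0,0,0.26],[0,0,0.42],[0,0,0.58],[0,0,0.74],[0,0,0.9],[0,0,1.06],[0,0,1.22],[0,0,1.38],[0,0,1.54]], "grip": [0,0,0,0,0,0,0,0,0,0]}}

```text
time_s: 36.0
eef_pos: [0.5634, -0.3106, 0.1126]
eef_rot: [0.0, 0.932, 0.362, 0.0]
wrist_force: [0.2, 0.5, -2.4]
opening: 0.221
grasp_force: 60.3
```

```bash
python3 f.py; python3 -c "
from geo import *
go(.566,-.314,.11,.35);go(.566,-.314,.0,.35)"
```

```text
t 36.0 [ 0.56344801 -0.31064553  0.11260059] F tool [ 0.49 -0.23  2.38] M tool [0.009 0.059 0.011] grip 0.2209257839297297 60.29205679893494
yaw 0.7402735837802825
xyz [-0.4, 4.2, 2.6] rot [0.0008, -0.0004, 0.3903]
xyz [-0.4, 4.1, 112.6] rot [0.0008, -0.0004, 0.3903]
```

>>> {"name": "play_rows", "arguments": {"xyz": [[0,2,3],[0,4,10],[0,4,30],[0,4,55],[0,4,80],[0,4,100],[0,4,112],[0,4,119],[0,4,123],[0,4,123]], "rot": [[0,0,0.15],[0,0,0.3],[0,0,0.39],[0,0,0.39],[0,0,0.39],[0,0,0.39],[0,0,0.39],[0,0,0.39],[0,0,0.39],[0,0,0.39]], "grip": [0,0,0,0,0,0,0,0,0,0]}}

```text
time_s: 37.25
eef_pos: [0.5675, -0.3118, -0.0102]
eef_rot: [0.0, 0.984, 0.178, 0.001]
wrist_force: [-0.9, -0.7, -2.1]
opening: 0.225
grasp_force: 60.3
```

>>> {"name": "play_rows", "arguments": {"xyz": [[0,0,1],[0,0,2],[0,0,3],[0,0,4],[0,0,5],[0,0,5.5],[0,0,6],[0,0,6],[0,0,6],[0,0,6]], "rot": [[0,0,0],[0,0,0],[0,0,0],[0,0,0],[0,0,0],[0,0,0],[0,0,0],[0,0,0],[0,0,0],[0,0,0]], "grip": [0,0,0,0,0,0,0,0,0,0]}}

```text
time_s: 38.5
eef_pos: [0.5673, -0.3117, -0.0149]
eef_rot: [0.0, 0.984, 0.178, 0.0]
wrist_force: [-4.6, 3.2, 9.4]
opening: 0.224
grasp_force: 62.2
```

The bar is down on the mat, pressing with about 12 N while still held. Release and retreat.

>>> {"name": "play_rows", "arguments": {"xyz": [[0,0,-1],[0,0,-1],[0,0,-1],[0,0,-1],[0,0,-1],[0,0,-1],[0,0,-1],[0,0,-1],[0,0,-1],[0,0,-1]], "rot": [[0,0,0],[0,0,0],[0,0,0],[0,0,0],[0,0,0],[0,0,0],[0,0,0],[0,0,0],[0,0,0],[0,0,0]], "grip": [0,0,0.3,0.4,0.5,0.6,0.7,0.7,0.7,0.7]}}

```text
time_s: 39.75
eef_pos: [0.5673, -0.3117, -0.0155]
eef_rot: [0.0, 0.984, 0.178, 0.0]
wrist_force: [0.1, 0.8, -0.3]
opening: 0.705
grasp_force: 0.0
```

>>> {"name": "play_rows", "arguments": {"xyz": [[0,0,-10],[0,0,-30],[0,0,-60],[0,0,-90],[0,0,-120],[0,0,-150],[0,0,-170],[0,0,-170],[0,0,-170],[0,0,-170]], "rot": [[0,0,0],[0,0,0],[0,0,0],[0,0,0],[0,0,0],[0,0,0],[0,0,0],[0,0,0],[0,0,0],[0,0,0]], "grip": [0.7,0.7,0.7,0.7,0.7,0.7,0.7,0.7,0.7,0.7]}}

```text
time_s: 41.0
eef_pos: [0.5663, -0.311, 0.1527]
eef_rot: [-0.001, 0.984, 0.178, -0.001]
wrist_force: [-1.4, -0.4, -1.0]
opening: 0.699
grasp_force: 0.0
```

```bash
python3 f.py; python3 - <<'E'
from geo import *
c=snap('wrist');W=cloud(c);hsv=cv2.cvtColor(c['color'],cv2.COLOR_RGB2HSV);H,S,V=[hsv[...,i].astype(int) for i in range(3)]
m=(H>20)&(H<32)&(S>170)&(V>120)&(abs(W[...,0]-.57)<.15)&(abs(W[...,1]+.31)<.1)
P=W[m];print(len(P),np.nanmedian(P,0),cv2.minAreaRect(P[:,:2].astype(np.float32)))
# lever: stub direction from top view
c=snap('top');W=cloud(c);d=W[...,:2]-PIV;r=np.hypot(d[...,0],d[...,1]);a=np.arctan2(d[...,1],d[...,0])
k=(r>.045)&(r<.085)&(W[...,2]>.04)&(W[...,2]<.085)&(d[...,1]<-.0);print('stub yaw',np.median(a[k]),k.sum(),'theta',np.median(a[k])-(Y0-np.pi))
E
```

```text
t 41.0 [ 0.56627766 -0.31101727  0.15270212] F tool [-1.45 -0.16  1.05] M tool [ 0.003 -0.032  0.032] grip 0.6991514835417707 0.0
yaw 0.3577277958723839
2134 [ 0.55985127 -0.31658985  0.03047763] ((0.5437888503074646, -0.3230726718902588), (0.14155150949954987, 0.020266791805624962), 20.164203643798828)
stub yaw -0.8599330412780622 65 theta 1.1407596123117307
```

The bar lies flat on the mat (top at 30.5 mm), and the lever measures about 1.14 rad, which is at the stop. Handing in.

```bash
python3 -c "
from bench import ctrl
print(ctrl.hand_in())"
```

```text
the job is handed in; nothing more can be done
None
```

The job is handed in: I seated the bar, swung the lever to its stop, held about 16.7 N on it for over a second, and laid the bar back on the mat. The hand-in gave no verdict; the last checks showed the lever at about 1.14 rad, the book against the fence (just before I drew the bar off) and the bar flat on the mat. One fault to note: the reported TCP sits about 44 mm beyond the real grasp point, which made the first grasp miss without touching anything.

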